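# Put the spice jar away behind the roller-catch door

## Robot

A 7-joint arm with a two-finger parallel gripper is mounted at the origin on a cart in front of the work surface, level with it; the furniture and walls round the work are solid. World frame = base frame: x ahead of the robot, y to its left, z up, the work surface at z = 0. Lengths are in m, angles in rad, forces in N, time in s.
With the tool pointing down it reaches from about 0.425 to 0.875 m from the base axis. Payload 4.7 kg.
Tool frame: the origin (TCP) lies on the centre line of the jaws, within the pads' length; the fingertips stand 14 mm ahead of it and the grasp point (between the pads) lies 5 mm behind it; z points along the fingers, y is the direction in which the jaws open and shut (so a half turn about z gives the same grasp; the last joint's range is limited). The gripper opens to 87 mm and grips with 3 to 60 N. Pads are 19 mm wide; open, the fingers measure 117 mm over their backs; the gripper's body (75 mm by 190 mm) begins 51 mm behind the grasp point.
Start: joints at [-1.253, 0.321, -0.07, 1.45, 0.023, 1.371, -0.057], TCP at [0.194, 0.62, 0.211] pointing down, gripper open.
Joint ranges: [-2.86, 2.86], [-0.3, 2.09], [-1.38, 1.24], [0.06, 2.45], [-1.56, 4.7], [0.09, 2.05], [-2.69, 2.69]. Speed limits (rad/s): [2.57, 2.57, 3.14, 3.14, 3.14, 3.14, 3.14].

## Interface

Orientations are given as a rotation vector (axis times angle).
In Python, from bench import ctrl gives the robot as it stands. The module is installed in compiled form; this text tells all that it offers.
- The arm moves only by the tool step_arm, never from a script. Its argument "plan" is a list of rows, each a list of 3 entries, a list of its own where there are three numbers: the turn, a rotation vector about the tool's x, y, z in rad, then the shift along the tool's x, y, z in m, then the closure in counts, from 0 (fully open) to 255 (shut). In form: [[[rx, ry, rz], [x, y, z], hand], ...]. A call has exactly 10 rows; each row is the pose to reach, as a shift and turn from the pose commanded when the call began, along the tool's axes at that moment; what a row does not reach only later rows make up. A row lasts 1/8 s, in which the tool goes at most 62.5 mm and 10.7 degrees, less where a joint would pass 70% of its speed; a pose out of reach is approached as far as the arm can. A call with a gripper value outside its range is refused whole. The fingers move at their own pace and stop on an object; "squeeze" is the grip in N (left out, the last holds). Time passes only in rows, so rows that repeat a pose let the fingers close, or fill a call up. It gives the time, the measured TCP pose, the force and the opening at its end, in the units of the state.
- ctrl.get_state(): the state, without advancing time (a new reading comes with each control period).
- ctrl.get_image(name): name is "scene" or "top"; returns the picture (480x640x3 uint8, red, green, blue); there is no depth.
- ctrl.calibration(name): a dict with "fov_y" (degrees; the focal length in pixels is half the picture's height over the tangent of half this angle, whatever the lens; pixels are square), "cx", "cy" (the principal point, pixels), "rvec" (rotation vector, rad) and "tvec" (3), from world to camera coordinates, as OpenCV has them. Camera axes: x right, y down, z forward; pixel columns grow to the right and rows downward; lengths in m; the calibration is good to about 2 mm. A picture is of the moment at which its call begins. calibration takes no time and is no camera call.
- ctrl.close_job(): hands the job in, once; it reports no verdict.
Trained networks look in the newest picture that a camera, given by its name, has taken for a name from the list of things; names that differ only in an ending like _2 or _b are one class to them, and where a whole thing is asked for, a point or a joint stands for the part that bears it (a point fixed in the world has none). Each returns a list of dicts, best first, with "score" (0 to 1); they miss things now and then, are a little off and sometimes report something else, mostly with a low value. They report only what shows in the picture. A call takes as long as a camera call. They do not tell look-alikes from the thing itself.
- ctrl.cut_out(camera, label): "pixels" (480x640 bool, what is visible of it) and "rect" ([left, top, width, height] in pixels, round what is visible of it).
The state is a dict: "time": time; "joint_positions": joint angles; "qd": joint speeds; "joint_torque": joint torques, N m; "position": TCP position; "tool_rot": TCP orientation; "ft_force": force on the tool from outside, world axes, zero at the start; "torque": the same for the moment, N m; "grip_width": opening from 0.0 (shut) to 1.0 (fully open).
Only numpy, scipy, OpenCV 4.12 (cv2) and the standard library are available. Lean on these libraries where they do the work, as an engineer would, in place of code of your own. Each camera call takes 0.05 s, during which the arm holds its last target.

## Task

Put the spice jar with the green label away: pull the little cupboard's door open through its roller catch, stand the jar upright in the rack on the inside of the door, and push the door shut again until the catch snaps and holds it by itself. Feel for the snap: do not slam the door or lean hard on it, do not drop the jar, and leave the salt mill and the yoghurt tub where they stand.

Things in the scene. Friction and masses are not known exactly. Their poses are not given: they have to be found in the camera images.
- cupboard: small spice cupboard of pale wood, 236 wide x 125 deep x 195 high, fixed to the worktop; its roof board starts 50 behind the front. Origin: worktop height, middle of its front edge; x points from the front into the cupboard, y to its left as seen from the robot, z up.
- door (a joint): angle (rad) of the green door: 0 = as it stands shut at the start, grows as it opens toward the robot to a stop at 1.62; negative = deeper in the cupboard. A light hinge spring (0.25 N m, 1.2 N at the free edge) swings it open by itself to the stop in about 3 s whenever the catch does not hold it. Faster than 2 rad/s shut is a slam.
- door_hinge (a point): point on the door's vertical hinge line at its left (+y) edge, in the plane of its outer face, 160 above the worktop. The door: a panel 206 wide, 16 thick, from 14 to 193 above the worktop, set in flush between the sides. Axes turn with it: x square to the door, into the cupboard when shut; y along the door from free edge to hinge; z up.
- door_handle (a point): point 168 above the worktop on the axis of the door handle: an upright dark steel bar, 12 diameter, 122 to 190 above the worktop, axis 36 in front of the door's outer face (30 clear behind it), 172 from the hinge line, held by two 8 mm posts at 132 and 180 above the worktop. Axes as the door's.
- door_push (a point): point on the door's plain flat outer face, 115 from the hinge line, 170 up, 57 from the handle: good to push. Where the catch's stop sits differs each time and cannot be read: the door snaps home anywhere from 0 to -0.13 rad. Feel it: the push here is about 6 N as the catch slides, rises to 7 to 10 N, drops at the snap, then rises steeply; 18 N here is the 10 N limit.
- rack_floor (a point): middle of the floor of the aluminium rack pocket on the inner face of the door, 60 above the worktop, 98 from the hinge line and 46 behind the outer face. The pocket is 66 wide (along the door, y) by 60 deep (x) inside; its walls stand 44 above its floor, the fourth side is the door itself, which stands 133 above the rack floor. Open above when the door is open. Axes as the door's.
- green_spice_jar: the spice jar to put away: glass jar with green and white label and red cap, 106 high, body 42 and cap 45 diameter (cap from 85 to 106 above its foot), about 0.11 kg; it rocks and can tip in the rack if the door is moved with jerks. Origin: centre of its underside, z up.
- salt_mill: clear salt shaker with grey cap, 44 diameter, 90 high; leave it alone. Origin: centre of its underside.
- yoghurt_tub: white and red yoghurt tub, 72 diameter, 71 high; leave it alone. Origin: centre of its underside.
- catch: white double roller catch: sprung rollers grip a strike head on the door, 186 from the hinge line. Pulling out takes about 0.5 N m (3 N at the handle), pushing in about 1 N m. It floats: a pull draws it 1 mm forward first, a push slides it (2.5 N) back to a hidden stop before the rollers yield. Its back stops the door; over 10 N on it is leaning. Origin: seat of the head; x into the cupboard.
Not all that is in view belongs to the job. Leave any black or orange look-alike of the green_spice_jar alone.

How it is judged:
By the outcome, as a careful person would: the job done as asked, in the order asked, and still so for the second after the job is handed in, with the robot touching nothing.
It also fails if it takes over 69 s, if anything falls off the work surface, if the arm or the gripper's body presses on something with over 40 N, if the wrist force passes 120 N, or if a joint passes its speed limit or range.

## Working session

There is one attempt and no reset: what is moved stays moved. The work goes in short steps, Python scripts to look and compute and a tool call to move; the robot and the scene stay as the last step left them, time stands still between calls to the robot, and variables do not carry over. Pictures are saved under pics/ and viewed, and the job is handed in when it is done.

Besides the shell and the picture viewer there is one more tool, called after "Call:" by a JSON object that holds its "op" and its "data". step_arm: Moves the arm, as the interface text tells. Its arguments: {"type":"object","properties":{"plan":{"type":"array"},"squeeze":{"type":"number"}},"required":["plan"]}

```bash
mkdir -p pics; ls; python3 - <<'E'
from bench import ctrl
import cv2,numpy as np
print(ctrl.get_state())
for n in("scene","top"):
    im=ctrl.get_image(n); cv2.imwrite(f"pics/{n}0.png",im[:,:,::-1]); print(n,ctrl.calibration(n))
E
```

```text
pics
{'time': 0.0, 'joint_positions': array([-1.25286096,  0.32182264, -0.07009463,  1.45168207,  0.02260716,
        1.37080287, -0.05692398]), 'qd': array([-0.00020274, -0.00064776,  0.0006492 , -0.00092948, -0.00030783,
       -0.00033149,  0.00049973]), 'joint_torque': array([ 3.58279021e-04, -4.91298687e+01, -4.03822605e-01, -3.12518513e+01,
       -6.39984920e-02,  4.37914033e-02,  1.79502413e-04]), 'position': array([0.19433985, 0.61965728, 0.20995831]), 'tool_rot': array([-4.75373656e-01, -3.10522553e+00,  3.01315991e-03]), 'ft_force': array([ 0.91800101, -0.49208943, -0.04880583]), 'torque': array([-0.02207366, -0.00097599, -0.02815179]), 'grip_width': 0.9976556823908918}
scene {'fov_y': 47.10824941009191, 'cx': 317.83877184815805, 'cy': 237.10416110982243, 'rvec': array([ 1.88368702, -0.56404997,  0.38117214]), 'tvec': array([-0.44388875,  0.24012779,  0.84393532])}
top {'fov_y': 56.33391292509051, 'cx': 317.1805265146674, 'cy': 238.42357035480396, 'rvec': array([ 2.1797903 , -2.18230026,  0.06853913]), 'tvec': array([0.04524102, 0.53343658, 1.03905068])}
```

View pics/scene0.png

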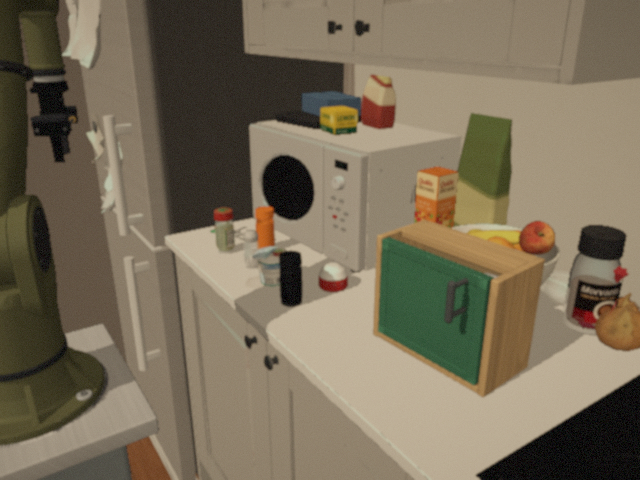

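View pics/top0.png

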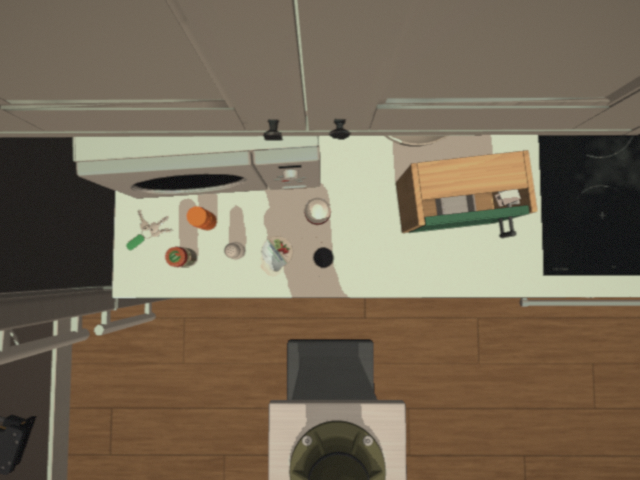

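```bash
cat > h.py <<'E'
import numpy as np,cv2
from bench import ctrl
def cam(n):
    c=ctrl.calibration(n); f=240/np.tan(np.radians(c['fov_y'])/2)
    K=np.array([[f,0,c['cx']],[0,f,c['cy']],[0,0,1]]); return K,np.array(c['rvec']),np.array(c['tvec'])
def proj(n,P):
    K,r,t=cam(n); return cv2.projectPoints(np.asarray(P,float).reshape(-1,3),r,t,K,None)[0].reshape(-1,2)
def ray(n,px):
    K,r,t=cam(n); R=cv2.Rodrigues(r)[0]; d=R.T@np.linalg.inv(K)@np.array([px[0],px[1],1.]); return -R.T@t,d
def atz(n,px,z):
    o,d=ray(n,px); return o+d*(z-o[2])/d[2]
def crop(im,x0,y0,x1,y1,s,fn):
    c=cv2.resize(im[y0:y1,x0:x1,::-1],None,fx=s,fy=s,interpolation=cv2.INTER_CUBIC); cv2.imwrite(fn,c)
E
python3 - <<'E'
from h import *
ims={n:ctrl.get_image(n) for n in("scene","top")}
for n in ims:
  for l in("green_spice_jar","salt_mill","yoghurt_tub","cupboard","door","door_handle"):
    for d in ctrl.cut_out(n,l)[:4]:
      ys,xs=np.nonzero(d['pixels']); print(n,l,round(d['score'],2),d['rect'],xs.mean().round(1),ys.mean().round(1))
crop(ims['scene'],360,200,560,400,4 and 3,"pics/sc_cup.png")
crop(ims['top'],380,135,560,255,4,"pics/top_cup.png")
crop(ims['scene'],190,190,350,310,4,"pics/sc_jar.png")
crop(ims['top'],120,190,280,290,4,"pics/top_jar.png")
E
```

```text
scene green_spice_jar 0.93 [255.3, 209.0, 20.9, 40.4] 264.6 226.5
scene green_spice_jar 0.91 [278.9, 250.8, 24.4, 58.9] 290.3 278.6
scene green_spice_jar 0.78 [213.3, 207.9, 25.5, 47.4] 223.7 230.4
scene salt_mill 0.84 [243.2, 227.4, 14.5, 39.2] 249.8 248.5
scene yoghurt_tub 0.72 [254.1, 246.8, 32.9, 39.9] 268.4 265.0
scene cupboard 0.7 [371.7, 220.8, 173.4, 176.0] 456.4 302.8
scene door 0.71 [378.2, 238.0, 111.3, 147.0] 433.3 307.5
scene door_handle 0.96 [376.4, 237.8, 114.4, 147.0] 433.3 307.3
top green_spice_jar 0.86 [165.2, 245.3, 33.2, 24.0] 181.0 256.8
top green_spice_jar 0.75 [188.8, 207.2, 27.5, 22.5] 201.9 218.5
top green_spice_jar 0.58 [311.9, 246.8, 21.9, 22.5] 323.3 257.3
top salt_mill 0.6 [229.5, 241.7, 15.9, 18.6] 235.3 250.6
top salt_mill 0.19 [412.7, 193.1, 117.5, 45.6] 470.6 215.3
top yoghurt_tub 0.66 [263.4, 237.7, 30.8, 33.0] 277.1 252.3
top cupboard 0.61 [394.1, 147.7, 146.4, 90.2] 466.6 192.4
top door 0.71 [412.7, 197.1, 116.8, 43.1] 470.1 215.4
top door_handle 0.67 [412.9, 194.6, 115.1, 43.0] 470.5 215.4
top door_handle 0.22 [264.6, 237.1, 25.1, 34.0] 276.8 252.2
```

View pics/sc_cup.png

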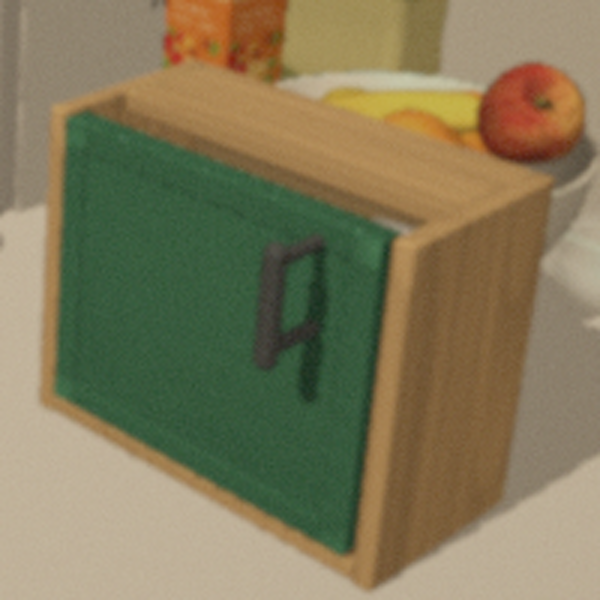

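View pics/top_cup.png

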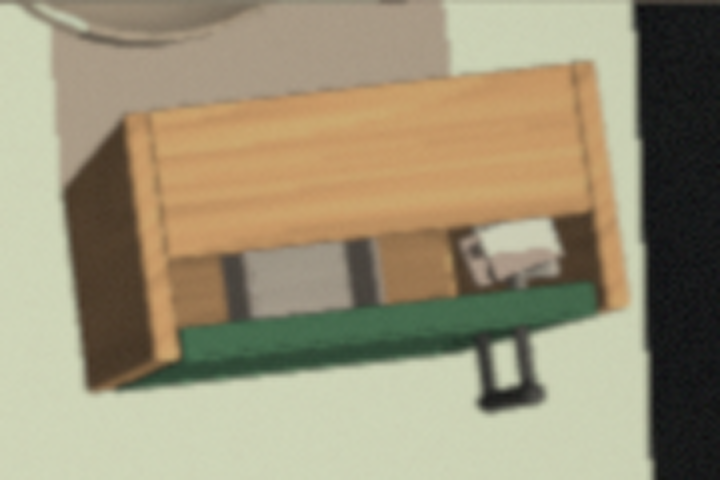

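View pics/sc_jar.png

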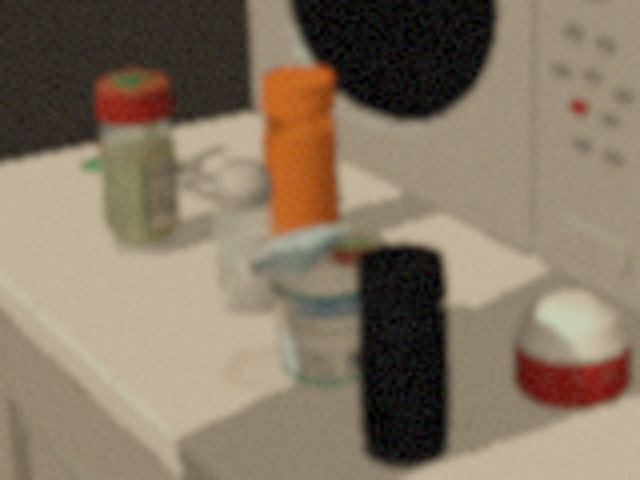

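View pics/top_jar.png

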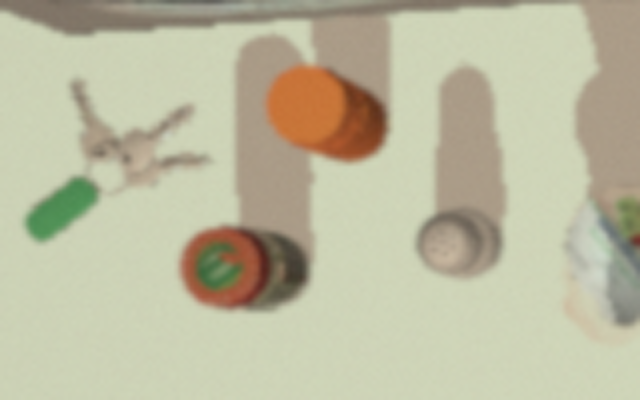

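```bash
cat > fit.py <<'E'
from h import *
from scipy.optimize import least_squares
L=.118;H=.195;D=.125
top=[((D,L,H),(412.5,163.5)),((D,-L,H),(528,150.5)),((0,-L,H),(537,211.8)),((0,L,H),(425,225)),((0,L,0),(402,232.5)),((D,L,0),(396.3,181.8))]
sc=[((0,L,H),(377.3,235.7)),((0,-L,H),(495.7,280)),((D,-L,H),(544,260)),((0,-L,0),(484,396)),((0,L,0),(374,334.3)),((D,-L,0),(528.3,365))]
def W(p,P):
    c,s=np.cos(p[2]),np.sin(p[2]); P=np.asarray(P,float)
    return np.c_[p[0]+c*P[:,0]-s*P[:,1],p[1]+s*P[:,0]+c*P[:,1],P[:,2]]
def res(p,sets):
    r=[]
    for n,S in sets: r.append((proj(n,W(p,[a for a,_ in S]))-np.array([b for _,b in S])).ravel())
    return np.concatenate(r)
if __name__=="__main__":
  for sets in ([("top",top)],[("scene",sc)],[("top",top),("scene",sc)]):
    s=least_squares(res,[.6,-.25,0],args=(sets,),loss='soft_l1'); print(s.x.round(4)); print(res(s.x,sets).reshape(-1,2).round(1).tolist())
  p=s.x
  for n,ps in(("top",[(178.5+0,256.5)]),):pass
  # jar: top cap centre px (crop (227,267)/4+(120,190))
  print('jar top',atz("top",(120+224/4,190+267/4),.106)); 
  print('jar sc cap top',atz("scene",(190+132/4,190+79/4),.106))
  print('salt',atz("top",(120+449/4,190+243/4),.09), 'yog',atz("top",(277,252),.071),'yog',atz("top",(317.5,210),.071))
  print('orange',atz("top",(120+308/4,190+107/4),.106),'black',atz("top",(323,257),.106))
  print('edge',atz("top",(317,297),0),atz("top",(113,297),0),atz("top",(543,275),0),atz('top',(118,180),0))
E
python3 fit.py
```

```text
[ 0.5597 -0.2764  0.1082]
[[-0.5, -0.6], [2.0, -0.6], [2.1, 0.2], [-5.1, 0.1], [0.0, 0.8], [-0.6, 0.3]]
[ 0.5637 -0.2705  0.1103]
[[-0.3, -2.2], [2.6, 0.7], [1.7, -2.5], [-0.9, 0.3], [-1.1, -1.2], [-0.4, 0.6]]
[ 0.5601 -0.274   0.108 ]
[[-1.7, -0.8], [0.9, -0.8], [0.9, 0.0], [-6.3, -0.1], [-1.0, 0.6], [-1.6, 0.2], [-0.6, -1.2], [2.8, 2.3], [2.2, -1.1], [-0.8, 2.5], [-1.3, 0.2], [0.1, 2.5]]
jar top [0.48793314 0.34979091 0.106     ]
jar sc cap top [0.48923225 0.35360377 0.106     ]
salt [0.50149495 0.23107005 0.09      ] yog [0.49940494 0.13430657 0.071     ] yog [0.59405851 0.04341579 0.071     ]
orange [0.57502763 0.30578544 0.106     ] black [0.48704096 0.03135815 0.106     ]
edge [0.39498883 0.04533755 0.        ] [0.39515956 0.53311182 0.        ] [ 0.44680721 -0.49259208  0.        ] [0.67823976 0.52986329 0.        ]
```

```bash
sed -i 's/(425,225)/(418.8,225.8)/' fit.py; python3 fit.py | sed -n 1,6p; cat > wire.py <<'E'
from fit import *
def hinge(p): return W(p,[(0,.103,0)])[0]
def dpt(p,th,P):
    h=hinge(p); a=p[2]-th; c,s=np.cos(a),np.sin(a); P=np.asarray(P,float).reshape(-1,3)
    return np.c_[h[0]+c*P[:,0]-s*P[:,1],h[1]+s*P[:,0]+c*P[:,1],P[:,2]]
def draw(im,n,P,col,x0,y0,s,close=True):
    q=((proj(n,P)+.5-[x0,y0])*s).astype(int); cv2.polylines(im,[q.reshape(-1,1,2)],close,col,1)
def overlay(n,im,p,th,box,s,fn,jar=None):
    x0,y0,x1,y1=box; c=cv2.resize(im[y0:y1,x0:x1,::-1],None,fx=s,fy=s,interpolation=cv2.INTER_CUBIC)
    for z in(0,.195): draw(c,n,W(p,[(0,L,z),(0,-L,z),(D,-L,z),(D,L,z)]),(0,0,255),x0,y0,s)
    draw(c,n,dpt(p,th,[(0,0,.014),(0,-.206,.014),(0,-.206,.193),(0,0,.193)]),(255,0,0),x0,y0,s)
    draw(c,n,dpt(p,th,[(-.036,-.172,.122),(-.036,-.172,.19)]),(0,255,255),x0,y0,s)
    r=[(.016,-.065),(.016,-.131),(.076,-.131),(.076,-.065)]
    for z in(.06,.104): draw(c,n,dpt(p,th,[(a,b,z) for a,b in r]),(255,0,255),x0,y0,s)
    if jar is not None:
        t=np.linspace(0,6.28,40)
        for z,rr in((0,.021),(.106,.0225),(.085,.0225)): draw(c,n,np.c_[jar[0]+rr*np.cos(t),jar[1]+rr*np.sin(t),0*t+z+jar[2]],(255,0,0),x0,y0,s)
    cv2.imwrite(fn,c)
E
cat > ov.py <<'E'
import sys
from wire import *
p=[.5601,-.274,.108]
E
python3 - <<'E'
from wire import *
p=least_squares(res,[.6,-.25,0],args=([("top",top),("scene",sc)],),loss='soft_l1').x; np.save('p.npy',p);print(p)
s=cv2.imread('pics/scene0.png')[:,:,::-1];t=cv2.imread('pics/top0.png')[:,:,::-1]
overlay('scene',s,p,0,(360,200,560,400),3,'pics/o1.png')
overlay('top',t,p,0,(380,135,560,255),4,'pics/o2.png')
j=[.4885,.3515,0]
overlay('scene',s,p,0,(190,190,290,290),5,'pics/o3.png',j)
overlay('top',t,p,0,(140,200,240,290),5,'pics/o4.png',j)
a=[cv2.imread(f'pics/o{i}.png') for i in(3,4)]; cv2.imwrite('pics/o34.png',cv2.resize(np.hstack([a[0][:450],a[1]]),(800,360)))
E
```

```text
[ 0.5594 -0.2747  0.1071]
[[-1.2, -0.5], [1.3, -0.4], [1.3, 0.4], [0.3, -0.6], [-0.7, 0.9], [-1.2, 0.4]]
[ 0.5637 -0.2705  0.1103]
[[-0.3, -2.2], [2.6, 0.7], [1.7, -2.5], [-0.9, 0.3], [-1.1, -1.2], [-0.4, 0.6]]
[ 0.56   -0.2737  0.1085]
[[-1.9, -0.7], [0.7, -0.7], [0.7, 0.0], [-0.3, -0.8], [-1.1, 0.7], [-1.7, 0.2], [-0.8, -1.2], [2.6, 2.2], [2.0, -1.2], [-1.0, 2.4], [-1.5, 0.1], [-0.1, 2.4]]
[ 0.56000069 -0.27365257  0.10850068]
```

View pics/o1.png

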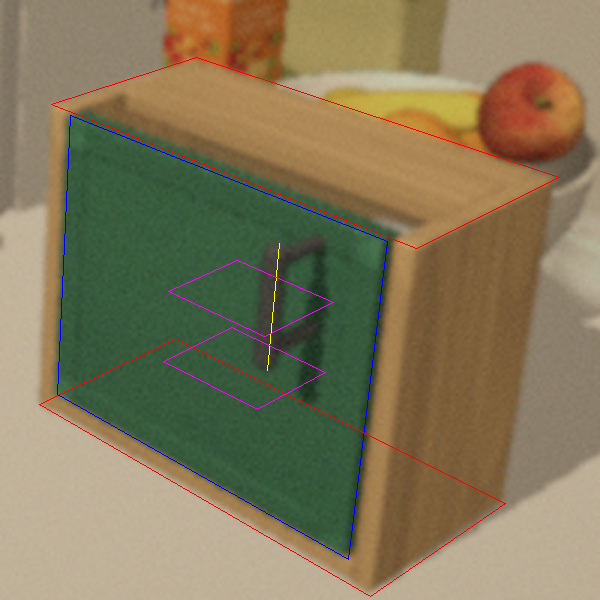

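View pics/o2.png

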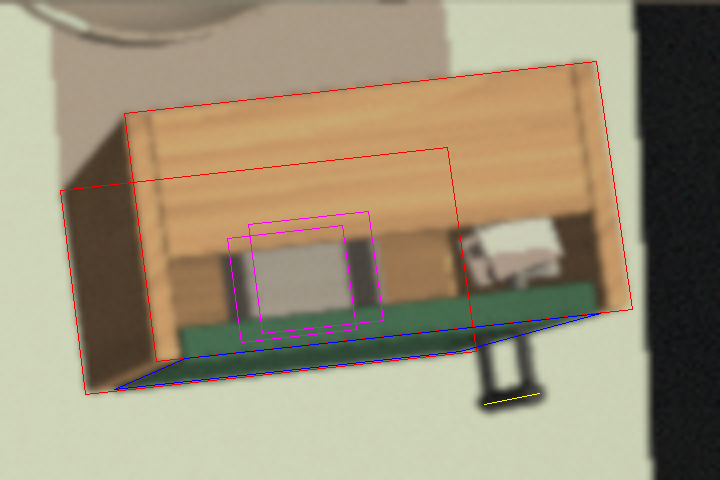

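View pics/o34.png

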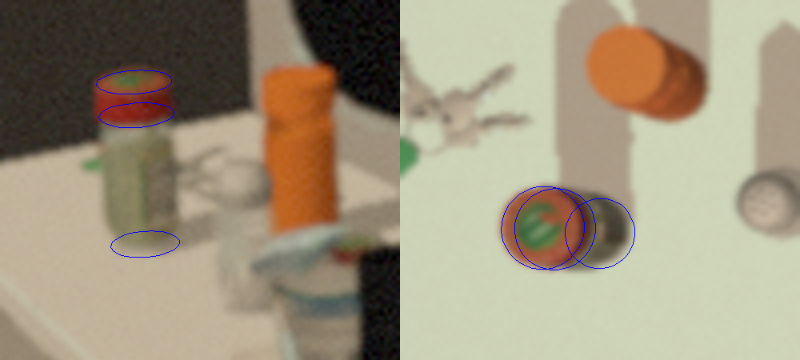

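The pictures show three jar-shaped things: green/white with red cap at scene (223,230), top (178,257); orange at scene (264,226), top (201,217); black at scene (290,278), top (323,257). The first one fits the description (green label and red cap, confirmed in the enlarged crop). The cupboard wireframe fits, with the handle at scene (450,300) and top (508,234).

```bash
cat > pl.py <<'E'
from wire import *
from scipy.spatial.transform import Rotation as Rr
p=np.load('p.npy')
def Rdown(psi_deg):  # tool y at angle psi in world, z down
    a=np.radians(psi_deg); y=np.array([np.cos(a),np.sin(a),0]); z=np.array([0,0,-1.]); return np.c_[np.cross(y,z),y,z]
def rows(wps,cmd=None):
    """wps: (x,y,z,psi); cmd: (pos,R) commanded"""
    if cmd is None:
        s=ctrl.get_state(); cmd=(s['position'],Rr.from_rotvec(s['tool_rot']).as_matrix())
    for x,y,z,psi in wps:
        d=cmd[1].T@(np.array([x,y,z])-cmd[0]); r=Rr.from_matrix(cmd[1].T@Rdown(psi)).as_rotvec()
        print('rot',r.round(3).tolist(),'sh',d.round(4).tolist())
def show():
    s=ctrl.get_state(); R=Rr.from_rotvec(s['tool_rot']).as_matrix()
    print('t',round(s['time'],2),'pos',s['position'].round(4),'psi',np.degrees(np.arctan2(R[1,1],R[0,1])).round(1),'z',R[:,2].round(3),'F',s['ft_force'].round(1),'g',round(s['grip_width'],3),'q',s['joint_positions'].round(2))
E
python3 - <<'E'
from pl import *
h=dpt(p,0,[(-.036,-.172,0)])[0]; print(h, 'door y ang',90+np.degrees(p[2]))
show()
rows([(.45,.25,.26,76),(h[0],h[1],.26,96.2),(h[0],h[1],.163,96.2)])
print('hinge',hinge(p))
E
```

```text
[ 0.53168425 -0.34614518  0.        ] door y ang 96.21663100571448
t 0.8 pos [0.1945 0.6203 0.2111] psi 72.6 z [ 0.  0. -1.] F [-0.6 -0.8  0.1] g 1.001 q [-1.25  0.32 -0.07  1.45  0.02  1.37 -0.06]
rot [0.0, 0.0, -0.059] sh [-0.3546, -0.2769, -0.0489]
rot [0.0, 0.0, -0.412] sh [-0.6108, -0.8213, -0.0489]
rot [0.0, 0.0, -0.412] sh [-0.6108, -0.8213, 0.0481]
hinge [ 0.54884703 -0.17125825  0.        ]
```

Call:
{"op": "step_arm", "data": {"plan": [[[0,0,-0.05],[-0.04,-0.03,-0.049],0],[[0,0,-0.06],[-0.09,-0.07,-0.049],0],[[0,0,-0.06],[-0.14,-0.11,-0.049],0],[[0,0,-0.06],[-0.19,-0.15,-0.049],0],[[0,0,-0.06],[-0.24,-0.19,-0.049],0],[[0,0,-0.06],[-0.29,-0.23,-0.049],0],[[0,0,-0.06],[-0.34,-0.265,-0.049],0],[[0,0,-0.1],[-0.37,-0.31,-0.049],0],[[0,0,-0.15],[-0.395,-0.365,-0.049],0],[[0,0,-0.2],[-0.42,-0.42,-0.049],0]]}}

```text
time: 2.05
position: [0.4699, 0.0916, 0.2603]
tool_rot: [0.161, 3.137, 0.001]
ft_force: [-0.0, -0.4, -0.3]
grip_width: 1.0
```

```bash
python3 - <<'E'
from pl import *
show()
rows([(.5317,-.3461,.26,96.2),(.5317,-.3461,.163,96.2)])
E
```

```text
t 2.05 pos [0.4699 0.0916 0.2603] psi 84.1 z [ 0.001  0.    -1.   ] F [-0.  -0.4 -0.3] g 1.0 q [-0.66 -0.08  0.39  1.8   0.03  1.42  1.19]
rot [0.0, 0.001, -0.211] sh [-0.1064, -0.4291, 0.0001]
rot [0.0, 0.001, -0.211] sh [-0.1063, -0.4291, 0.0971]
```

Call:
{"op": "step_arm", "data": {"plan": [[[0,0,-0.02],[-0.013,-0.054,0],0],[[0,0,-0.05],[-0.027,-0.108,0],0],[[0,0,-0.08],[-0.04,-0.161,0],0],[[0,0,-0.11],[-0.053,-0.215,0],0],[[0,0,-0.14],[-0.066,-0.268,0],0],[[0,0,-0.17],[-0.08,-0.322,0],0],[[0,0,-0.2],[-0.093,-0.375,0],0],[[0,0,-0.211],[-0.106,-0.429,0],0],[[0,0,-0.211],[-0.1064,-0.429,0.03],0],[[0,0,-0.211],[-0.1064,-0.429,0.06],0]]}}

```text
time: 3.3
position: [0.5308, -0.3452, 0.1993]
tool_rot: [-0.165, 3.137, -0.001]
ft_force: [0.4, -0.3, 0.5]
grip_width: 1.0
```

```bash
python3 - <<'E'
from pl import *
show()
rows([(.5317,-.3461,.163,96.2)])
im=ctrl.get_image('top'); crop(im,420,100,580,260,4,'pics/t2.png')
im=ctrl.get_image('scene'); crop(im,380,150,580,350,4,'pics/s2.png')
E
```

```text
t 3.3 pos [ 0.5308 -0.3452  0.1993] psi 96.0 z [ 0.    -0.001 -1.   ] F [ 0.4 -0.3  0.5] g 1.0 q [-0.11  0.37  0.82  1.54 -0.27  1.35  2.42]
rot [-0.001, 0.0, -0.003] sh [-0.0008, -0.0009, 0.0363]
```

View pics/s2.png

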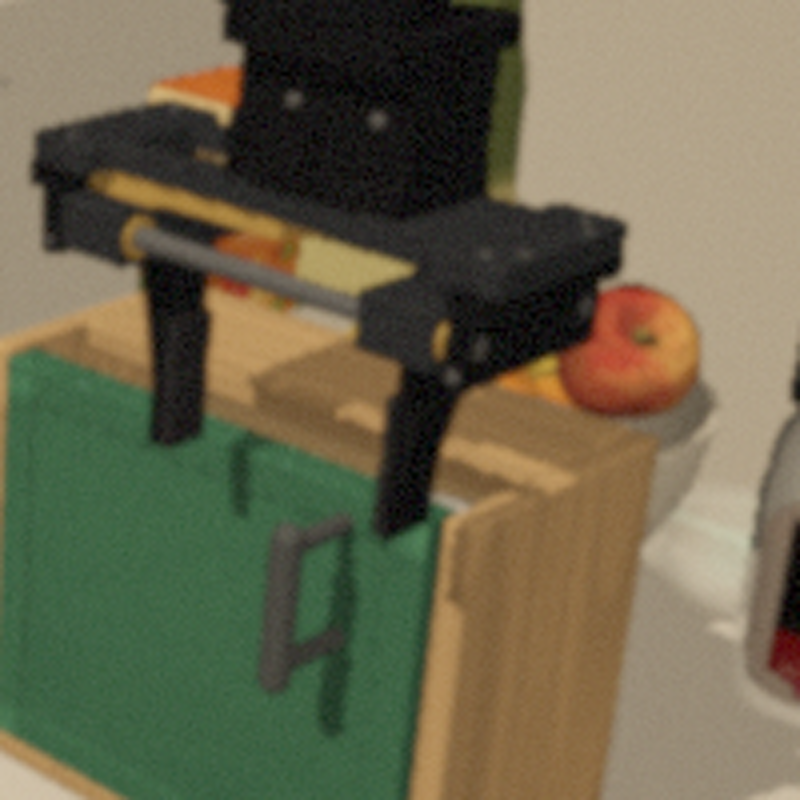

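The scene crop shows the open jaws straddling the handle bar (crop (285,600)) from above, clear of the door.

Call:
{"op": "step_arm", "data": {"plan": [[[0,0,0],[-0.001,-0.001,0.015],0],[[0,0,0],[-0.001,-0.001,0.03],0],[[0,0,0],[-0.001,-0.001,0.036],0],[[0,0,0],[-0.001,-0.001,0.036],100],[[0,0,0],[-0.001,-0.001,0.036],180],[[0,0,0],[-0.001,-0.001,0.036],255],[[0,0,0],[-0.001,-0.001,0.036],255],[[0,0,0],[-0.001,-0.001,0.036],255],[[0,0,0],[-0.001,-0.001,0.036],255],[[0,0,0],[-0.001,-0.001,0.036],255]], "squeeze": 12}}

```text
time: 4.65
position: [0.5321, -0.3447, 0.164]
tool_rot: [-0.168, 3.137, 0.0]
ft_force: [0.3, -0.3, -0.2]
grip_width: 0.282
```

```bash
python3 - <<'E'
from pl import *
show()
h=hinge(p); s=ctrl.get_state()
# circular path from present TCP about hinge; psi turns too
v=s['position'][:2]-h[:2]; psi=96.0
W_=[]
for th in (.02,.04,.06,.08,.1,.13,.17,.22,.28,.34):
    c,sn=np.cos(-th),np.sin(-th); q=h[:2]+[c*v[0]-sn*v[1],sn*v[0]+c*v[1]]
    W_.append((*q,s['position'][2],psi-np.degrees(th)))
rows(W_)
E
```

```text
t 4.65 pos [ 0.5321 -0.3447  0.164 ] psi 96.1 z [ 0.  0. -1.] F [ 0.3 -0.3 -0.2] g 0.282 q [-0.1   0.39  0.81  1.58 -0.29  1.29  2.43]
rot [0.0, 0.0, 0.022] sh [0.0034, 0.0007, -0.0]
rot [0.0, 0.0, 0.042] sh [0.0068, 0.0015, -0.0]
rot [0.0, 0.0, 0.062] sh [0.0102, 0.0024, -0.0]
rot [0.0, 0.0, 0.082] sh [0.0135, 0.0034, -0.0]
rot [0.0, 0.0, 0.102] sh [0.0169, 0.0044, -0.0]
rot [0.0, 0.0, 0.132] sh [0.0218, 0.006, -0.0]
rot [0.0, 0.0, 0.172] sh [0.0284, 0.0084, -0.0]
rot [0.0, 0.0, 0.222] sh [0.0364, 0.0118, -0.0]
rot [0.0, 0.0, 0.282] sh [0.0458, 0.0164, -0.0]
rot [0.0, 0.0, 0.342] sh [0.0549, 0.0215, -0.0]
```

Call:
{"op": "step_arm", "data": {"plan": [[[0,0,0],[0,0,0],255],[[0,0,0],[0,0,0],255],[[0,0,0],[0,0,0],255],[[0,0,0],[0,0,0],255],[[0,0,0],[0,0,0],255],[[0,0,0.02],[0.0034,0.001,0],255],[[0,0,0.04],[0.0068,0.0015,0],255],[[0,0,0.06],[0.01,0.0025,0],255],[[0,0,0.08],[0.0135,0.0034,0],255],[[0,0,0.1],[0.017,0.0044,0],255]]}}

```text
time: 5.9
position: [0.5142, -0.3424, 0.164]
tool_rot: [0.009, -3.141, 0.0]
ft_force: [-0.5, -2.7, 0.2]
grip_width: 0.125
```

```bash
python3 - <<'E'
from pl import *
show()
im=ctrl.get_image('scene'); crop(im,380,150,580,350,4,'pics/s3.png')
im=ctrl.get_image('top'); crop(im,380,135,560,255,4,'pics/t3.png')
E
```

```text
t 5.9 pos [ 0.5142 -0.3424  0.164 ] psi 90.3 z [-0. -0. -1.] F [-0.5 -2.7  0.2] g 0.125 q [-0.13  0.36  0.84  1.62 -0.28  1.28  2.34]
```

View pics/s3.png

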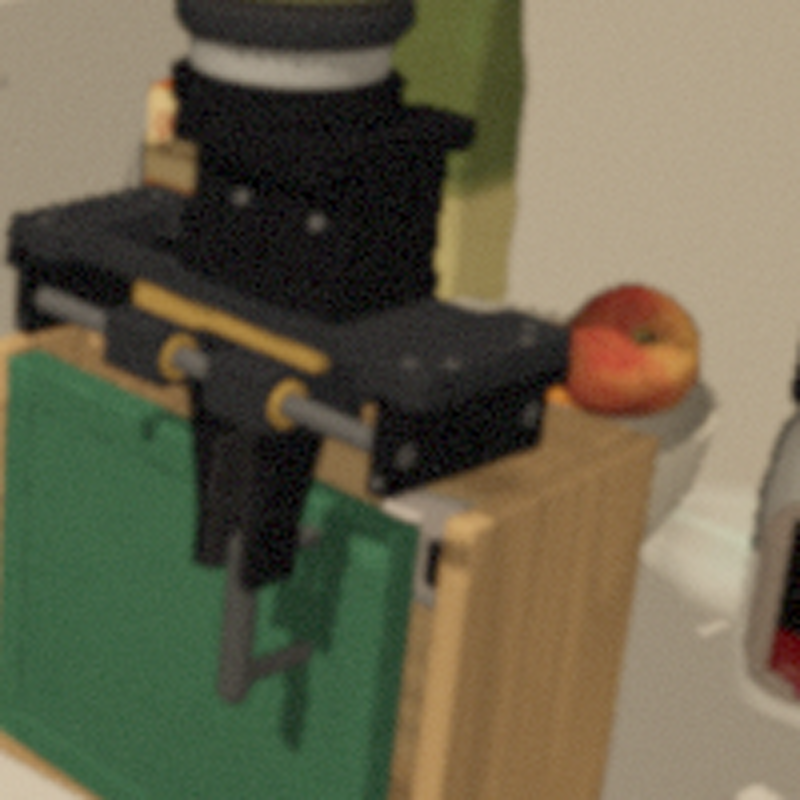

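The door is through the catch: the free edge stands forward of the catch at crop (410,520), and the force is low. Next I lead it further open on the arc.

```bash
python3 - <<'E'
from pl import *
h=hinge(p); s=ctrl.get_state(); v=s['position'][:2]-h[:2]
W_=[]
for th in np.arange(1,11)*.06:
    c,sn=np.cos(-th),np.sin(-th); q=h[:2]+[c*v[0]-sn*v[1],sn*v[0]+c*v[1]]
    W_.append((*q,s['position'][2],90.3-np.degrees(th)))
rows(W_)
E
```

```text
rot [0.0, -0.0, 0.061] sh [0.0102, 0.0025, 0.0]
rot [0.0, -0.0, 0.121] sh [0.0202, 0.0055, 0.0]
rot [0.0, -0.0, 0.181] sh [0.03, 0.0092, 0.0]
rot [0.0, -0.0, 0.241] sh [0.0396, 0.0134, 0.0]
rot [0.0, -0.0, 0.301] sh [0.0489, 0.0182, 0.0]
rot [0.0, -0.0, 0.361] sh [0.0579, 0.0236, 0.0]
rot [0.0, -0.0, 0.421] sh [0.0666, 0.0295, 0.0]
rot [-0.0, -0.0, 0.481] sh [0.0749, 0.0359, 0.0]
rot [-0.0, -0.0, 0.541] sh [0.0828, 0.0428, 0.0]
rot [-0.0, -0.0, 0.601] sh [0.0902, 0.0501, 0.0]
```

Call:
{"op": "step_arm", "data": {"plan": [[[0,0,0.06],[0.0102,0.0025,0],255],[[0,0,0.12],[0.0202,0.0055,0],255],[[0,0,0.18],[0.03,0.0092,0],255],[[0,0,0.24],[0.0396,0.0134,0],255],[[0,0,0.3],[0.0489,0.0182,0],255],[[0,0,0.36],[0.0579,0.0236,0],255],[[0,0,0.42],[0.0666,0.0295,0],255],[[0,0,0.48],[0.0749,0.0359,0],255],[[0,0,0.54],[0.0828,0.0428,0],255],[[0,0,0.6],[0.0902,0.05,0],255]]}}

```text
time: 7.25
position: [0.4232, -0.2926, 0.164]
tool_rot: [-0.92, -3.002, -0.0]
ft_force: [-3.5, -1.6, 1.2]
grip_width: 0.129
```

```bash
python3 - <<'E'
from pl import *
show()
h=hinge(p); s=ctrl.get_state(); v=s['position'][:2]-h[:2]
R=Rr.from_rotvec(s['tool_rot']).as_matrix(); ps=np.degrees(np.arctan2(R[1,1],R[0,1]))
W_=[]
for th in np.arange(1,6)*.06:
    c,sn=np.cos(-th),np.sin(-th); q=h[:2]+[c*v[0]-sn*v[1],sn*v[0]+c*v[1]]
    W_.append((*q,s['position'][2],ps-np.degrees(th)))
rows(W_)
E
```

```text
t 7.25 pos [ 0.4232 -0.2926  0.164 ] psi 55.9 z [-0.001  0.001 -1.   ] F [-3.5 -1.6  1.2] g 0.129 q [-0.38  0.07  0.98  1.87 -0.06  1.23  1.6 ]
rot [-0.0, -0.001, 0.06] sh [0.0102, 0.0025, 0.0]
rot [-0.0, -0.001, 0.12] sh [0.0202, 0.0055, 0.0]
rot [-0.0, -0.001, 0.18] sh [0.03, 0.0092, 0.0]
rot [-0.001, -0.001, 0.24] sh [0.0396, 0.0135, 0.0001]
rot [-0.001, -0.001, 0.3] sh [0.0489, 0.0183, 0.0001]
```

Call:
{"op": "step_arm", "data": {"plan": [[[0,0,0.06],[0.0102,0.0025,0],255],[[0,0,0.12],[0.0202,0.0055,0],255],[[0,0,0.18],[0.03,0.0092,0],255],[[0,0,0.23],[0.038,0.0127,0],255],[[0,0,0.23],[0.038,0.0127,0],0],[[0,0,0.23],[0.038,0.0127,0],0],[[0,0,0.23],[0.038,0.0127,0],0],[[0,0,0.23],[0.038,0.0127,-0.03],0],[[0,0,0.23],[0.038,0.0127,-0.08],0],[[0,0,0.23],[0.038,0.0127,-0.14],0]]}}

```text
time: 8.5
position: [0.3995, -0.2609, 0.3051]
tool_rot: [-1.256, -2.879, 0.0]
ft_force: [1.1, -0.5, 0.4]
grip_width: 0.724
```

```bash
python3 - <<'E'
from pl import *
show()
rows([(.45,.05,.3,62),(.4885,.3515,.25,72),(.4885,.3515,.15,72),(.4885,.3515,.09,72)])
E
```

```text
t 8.5 pos [ 0.3995 -0.2609  0.3051] psi 42.9 z [-0.001  0.    -1.   ] F [ 1.1 -0.5  0.4] g 0.724 q [-0.45 -0.18  0.87  1.73  0.13  1.53  1.15]
rot [-0.0, -0.001, -0.334] sh [0.1935, 0.2485, 0.0051]
rot [-0.0, -0.001, -0.508] sh [0.3882, 0.4819, 0.0552]
rot [-0.0, -0.001, -0.508] sh [0.3881, 0.482, 0.1552]
rot [-0.0, -0.001, -0.508] sh [0.3881, 0.482, 0.2152]
```

Call:
{"op": "step_arm", "data": {"plan": [[[0,0,-0.06],[0.038,0.048,0],0],[[0,0,-0.12],[0.076,0.096,0],0],[[0,0,-0.17],[0.115,0.145,0],0],[[0,0,-0.23],[0.153,0.193,0],0],[[0,0,-0.29],[0.192,0.242,0.005],0],[[0,0,-0.34],[0.231,0.29,0.015],0],[[0,0,-0.39],[0.27,0.338,0.025],0],[[0,0,-0.44],[0.31,0.386,0.035],0],[[0,0,-0.48],[0.349,0.434,0.045],0],[[0,0,-0.508],[0.388,0.482,0.055],0]]}}

```text
time: 9.75
position: [0.4893, 0.3519, 0.2488]
tool_rot: [0.49, 3.103, 0.001]
ft_force: [0.3, -1.2, 0.6]
grip_width: 1.001
```

```bash
python3 - <<'E'
from pl import *
show()
rows([(.4885,.3515,.25,72),(.4885,.3515,.15,72),(.4885,.3515,.09,72)])
im=ctrl.get_image('top'); overlay('top',im,p,1.62,(380,135,560,285),4,'pics/t4.png'); cv2.imwrite('pics/t4full.png',im[:,:,::-1])
im=ctrl.get_image('scene'); overlay('scene',im,p,1.62,(330,200,530,400),3,'pics/s4.png');cv2.imwrite('pics/s4full.png',im[:,:,::-1])
E
```

```text
t 9.75 pos [0.4893 0.3519 0.2488] psi 72.0 z [ 0.  0. -1.] F [ 0.3 -1.2  0.6] g 1.001 q [-0.87  0.2   0.24  1.53 -0.05  1.42  0.63]
rot [0.001, 0.0, 0.001] sh [0.0006, -0.0007, -0.0012]
rot [0.001, 0.0, 0.001] sh [0.0007, -0.0007, 0.0988]
rot [0.001, 0.0, 0.001] sh [0.0007, -0.0007, 0.1588]
```

View pics/t4.png

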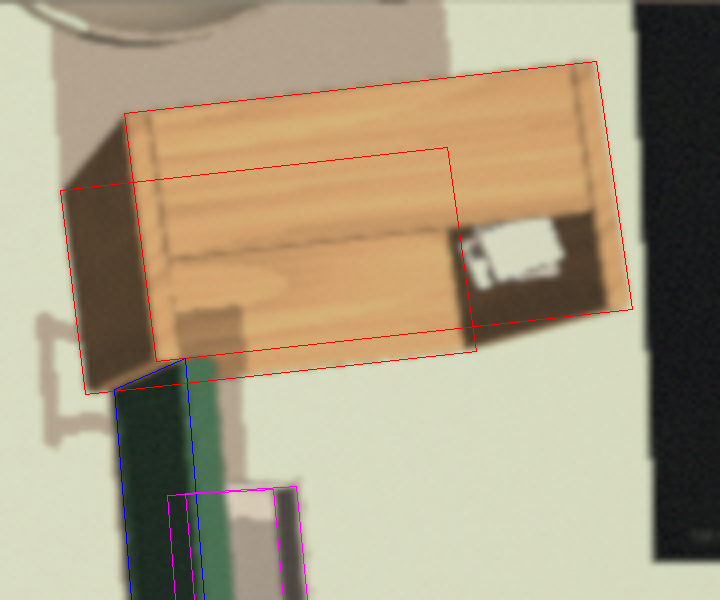

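View pics/s4.png

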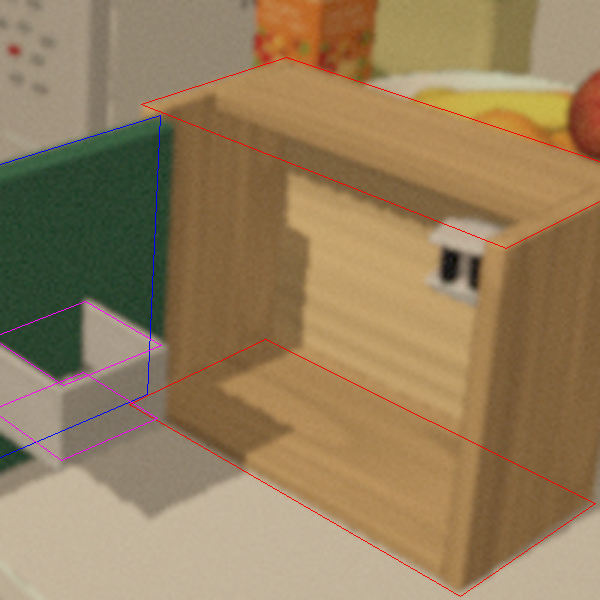

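View pics/s4full.png

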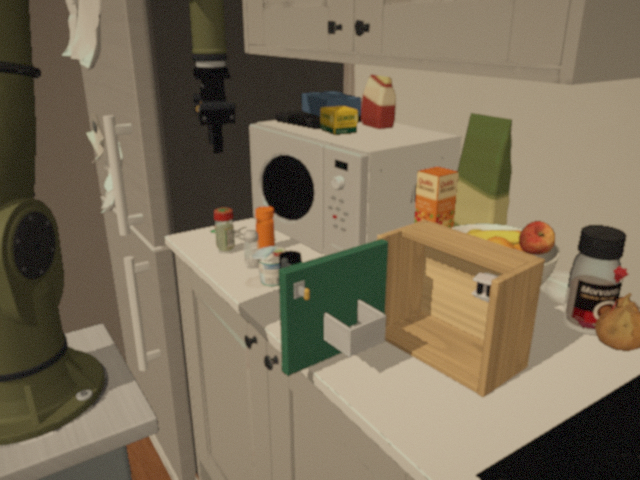

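The pictures show the door at its stop with the rack (scene (355,325)) where the wireframe puts it, and the jar still at scene (223,230) under the open gripper. Next I descend onto the cap.

Call:
{"op": "step_arm", "data": {"plan": [[[0,0,0],[0.0007,-0.0007,0.04],0],[[0,0,0],[0.0007,-0.0007,0.08],0],[[0,0,0],[0.0007,-0.0007,0.11],0],[[0,0,0],[0.0007,-0.0007,0.135],0],[[0,0,0],[0.0007,-0.0007,0.155],0],[[0,0,0],[0.0007,-0.0007,0.158],60],[[0,0,0],[0.0007,-0.0007,0.158],120],[[0,0,0],[0.0007,-0.0007,0.158],160],[[0,0,0],[0.0007,-0.0007,0.158],255],[[0,0,0],[0.0007,-0.0007,0.158],255]], "squeeze": 20}}

```text
time: 11.1
position: [0.4883, 0.3494, 0.092]
tool_rot: [0.492, 3.102, 0.002]
ft_force: [0.6, -0.4, -0.1]
grip_width: 0.52
```

```bash
python3 - <<'E'
from pl import *
show()
im=ctrl.get_image('scene'); crop(im,170,150,290,270,5,'pics/s5.png')
E
```

```text
t 11.1 pos [0.4883 0.3494 0.092 ] psi 72.0 z [ 0.001  0.001 -1.   ] F [ 0.6 -0.4 -0.1] g 0.52 q [-0.86  0.3   0.23  1.73 -0.08  1.12  0.65]
```

View pics/s5.png

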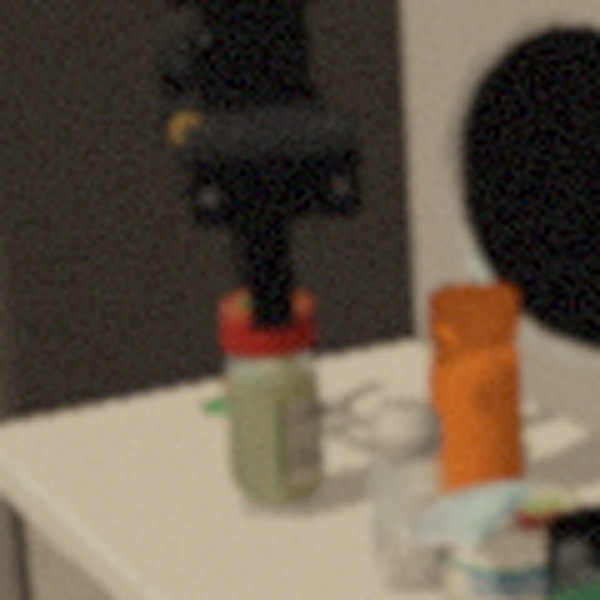

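```bash
python3 - <<'E'
from pl import *
c=np.array([.4883,.3494]); u=np.array([.309,.951])
for d in(.0225,.03,.0375):
  for z in(.078,.095): print(d,z,((proj('scene',[*(c-u*d),z])-[170,150])*5).round())
print(((proj('scene',[*c,0])-[170,150])*5).round(),((proj('scene',[*c,.085])-[170,150])*5).round())
E
```

```text
0.0225 0.078 [[276. 372.]]
0.0225 0.095 [[274. 338.]]
0.03 0.078 [[278. 377.]]
0.03 0.095 [[275. 343.]]
0.0375 0.078 [[279. 382.]]
0.0375 0.095 [[277. 348.]]
[[281. 504.]] [[270. 343.]]
```

```bash
python3 - <<'E'
from pl import *
h=np.array([.5142,-.3424]); 
for dx,dy in((0,-.006),(-.0095,-.006),(-.0095,-.02)):
  for z in(.15,.16,.17): print(dx,dy,z,((proj('scene',[h[0]+dx,h[1]+dy,z])-[380,150])*4).round())
im=ctrl.get_image('top'); crop(im,120,190,280,290,5,'pics/t5.png')
im=ctrl.get_image('scene'); crop(im,195,165,255,265,8,'pics/s5b.png')
E
```

```text
0 -0.006 0.15 [[251. 639.]]
0 -0.006 0.16 [[253. 614.]]
0 -0.006 0.17 [[256. 589.]]
-0.0095 -0.006 0.15 [[231. 646.]]
-0.0095 -0.006 0.16 [[234. 621.]]
-0.0095 -0.006 0.17 [[236. 596.]]
-0.0095 -0.02 0.15 [[260. 663.]]
-0.0095 -0.02 0.16 [[263. 638.]]
-0.0095 -0.02 0.17 [[265. 612.]]
```

View pics/s5b.png

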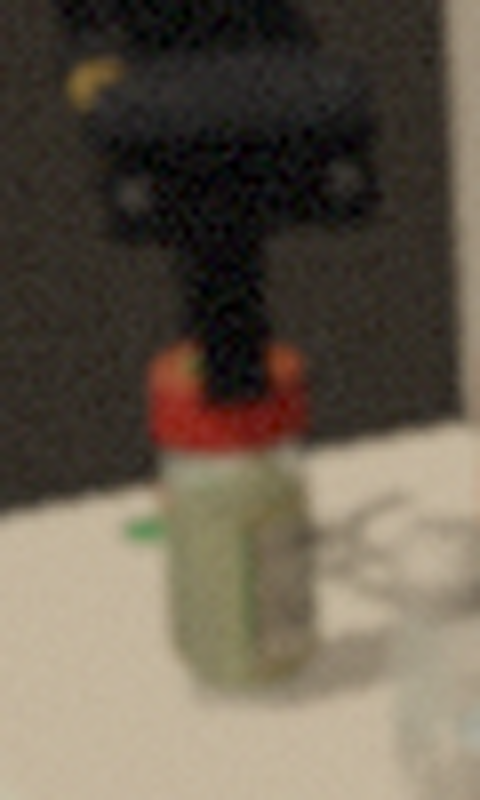

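View pics/t5.png

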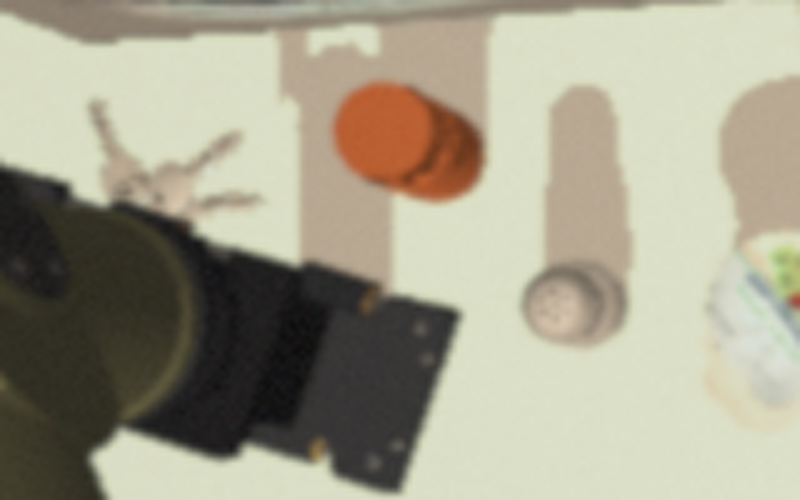

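```bash
python3 - <<'E'
from pl import *
c=np.array([.5308,-.3452]); u=np.array([-.105,.9945])
for d in(.0435,.051,.0585,-.0435,-.051,-.0585):
  for z in(.185,.205): print(d,z,((proj('scene',[*(c+u*d),z])-[380,150])*4).round())
s=ctrl.get_state(); print(s['position'])
E
```

```text
0.0435 0.185 [[191. 495.]]
0.0435 0.205 [[194. 445.]]
0.051 0.185 [[175. 488.]]
0.051 0.205 [[179. 438.]]
0.0585 0.185 [[159. 481.]]
0.0585 0.205 [[163. 432.]]
-0.0435 0.185 [[390. 580.]]
-0.0435 0.205 [[396. 527.]]
-0.051 0.185 [[409. 588.]]
-0.051 0.205 [[415. 534.]]
-0.0585 0.185 [[428. 596.]]
-0.0585 0.205 [[434. 542.]]
[0.48835614 0.34945646 0.09190983]
```

The crop shows the pads on the upper half of the red cap (crop (235,400)). The visible tips sit about 20 mm higher than the text says, so I re-grip 6 mm lower for security.

Call:
{"op": "step_arm", "data": {"plan": [[[0,0,0],[0,0,0],70],[[0,0,0],[0,0,0],70],[[0,0,0],[0,0,0],70],[[0,0,0],[0,0,0.006],70],[[0,0,0],[0,0,0.006],70],[[0,0,0],[0,0,0.006],255],[[0,0,0],[0,0,0.006],255],[[0,0,0],[0,0,0.006],255],[[0,0,0],[0,0,0.006],255],[[0,0,0],[0,0,0.006],255]], "squeeze": 25}}

```text
time: 12.5
position: [0.4882, 0.3494, 0.0856]
tool_rot: [0.492, 3.102, 0.001]
ft_force: [-0.2, 0.2, 0.9]
grip_width: 0.497
```

```bash
python3 - <<'E'
from pl import *
show()
im=ctrl.get_image('scene'); crop(im,195,165,255,265,6,'pics/s6.png')
s=ctrl.get_state();q=s['position']
r=dpt(p,1.62,[(.046,-.098,0)])[0]; print('rack',r,'door y ang',90+np.degrees(p[2]-1.62))
rows([(q[0],q[1],.25,72),(.46,.1,.27,40),(r[0],r[1],.27,3.4)])
E
```

```text
t 12.5 pos [0.4882 0.3494 0.0856] psi 72.0 z [ 0.     0.001 -1.   ] F [-0.2  0.2  0.9] g 0.497 q [-0.86  0.31  0.23  1.74 -0.08  1.1   0.65]
rack [ 0.45374534 -0.2229851   0.        ] door y ang 3.3974681945211103
rot [0.001, 0.0, -0.0] sh [-0.0, 0.0001, -0.1644]
rot [0.001, 0.0, 0.558] sh [-0.0504, -0.2457, -0.1846]
rot [0.001, -0.0, 1.197] sh [-0.1444, -0.5548, -0.1848]
```

View pics/s6.png

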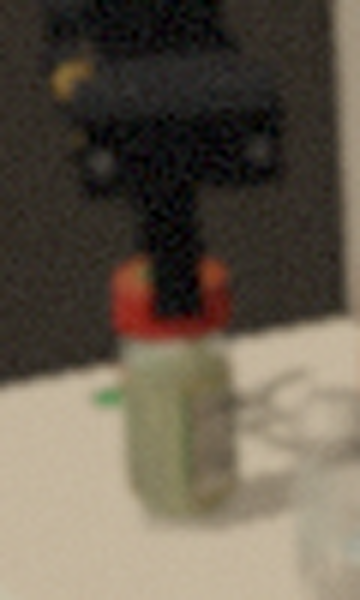

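The crop shows the pads now over most of the cap. Next I lift slowly, then check.

Call:
{"op": "step_arm", "data": {"plan": [[[0,0,0],[0,0,-0.005],255],[[0,0,0],[0,0,-0.015],255],[[0,0,0],[0,0,-0.03],255],[[0,0,0],[0,0,-0.05],255],[[0,0,0],[0,0,-0.075],255],[[0,0,0],[0,0,-0.1],255],[[0,0,0],[0,0,-0.125],255],[[0,0,0],[0,0,-0.15],255],[[0,0,0],[0,0,-0.17],255],[[0,0,0],[0,0,-0.185],255]]}}

```text
time: 13.8
position: [0.4883, 0.3491, 0.2725]
tool_rot: [0.492, 3.101, 0.002]
ft_force: [-0.1, -0.1, -2.1]
grip_width: 0.498
```

```bash
python3 - <<'E'
from pl import *
show()
im=ctrl.get_image('scene'); crop(im,170,70,290,250,4,'pics/s7.png')
rows([(.455,.1,.27,40),(.4537,-.223,.27,3.4)])
E
```

```text
t 13.8 pos [0.4883 0.3491 0.2725] psi 72.0 z [ 0.002  0.001 -1.   ] F [-0.1 -0.1 -2.1] g 0.498 q [-0.87  0.19  0.24  1.5  -0.05  1.46  0.63]
rot [0.005, 0.001, 0.558] sh [-0.045, -0.2479, 0.0034]
rot [0.005, -0.0, 1.197] sh [-0.1438, -0.5554, 0.0024]
```

View pics/s7.png

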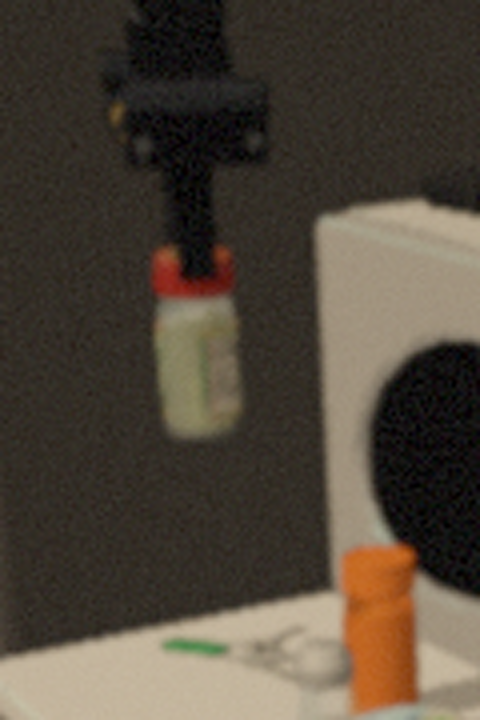

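The jar hangs upright in the grip at crop (197,345). I raise further so its foot clears the door's top edge, then travel.

Call:
{"op": "step_arm", "data": {"plan": [[[0,0,0.03],[-0.005,-0.02,-0.005],255],[[0,0,0.09],[-0.01,-0.05,-0.012],255],[[0,0,0.17],[-0.02,-0.09,-0.02],255],[[0,0,0.27],[-0.03,-0.135,-0.028],255],[[0,0,0.37],[-0.038,-0.18,-0.035],255],[[0,0,0.47],[-0.045,-0.225,-0.042],255],[[0,0,0.57],[-0.052,-0.27,-0.045],255],[[0,0,0.67],[-0.062,-0.315,-0.045],255],[[0,0,0.77],[-0.074,-0.355,-0.045],255],[[0,0,0.86],[-0.088,-0.395,-0.045],255]]}}

```text
time: 15.1
position: [0.4478, -0.0565, 0.3145]
tool_rot: [-1.747, -2.609, 0.0]
ft_force: [0.9, -0.8, -1.2]
grip_width: 0.5
```

```bash
python3 - <<'E'
from pl import *
show()
rows([(.4537,-.223,.315,3.4)])
E
```

```text
t 15.1 pos [ 0.4478 -0.0565  0.3145] psi 22.4 z [-0.001  0.001 -1.   ] F [ 0.9 -0.8 -1.2] g 0.5 q [-0.56 -0.19  0.55  1.76  0.1   1.55  0.36]
rot [-0.001, -0.001, 0.331] sh [-0.1562, -0.0579, -0.0006]
```

Call:
{"op": "step_arm", "data": {"plan": [[[0,0,0.05],[-0.022,-0.008,-0.001],255],[[0,0,0.1],[-0.047,-0.017,-0.001],255],[[0,0,0.15],[-0.072,-0.027,-0.001],255],[[0,0,0.2],[-0.097,-0.036,-0.001],255],[[0,0,0.25],[-0.119,-0.044,-0.001],255],[[0,0,0.29],[-0.137,-0.051,-0.001],255],[[0,0,0.32],[-0.15,-0.056,-0.001],255],[[0,0,0.331],[-0.156,-0.058,-0.001],255],[[0,0,0.331],[-0.1562,-0.058,-0.001],255],[[0,0,0.331],[-0.1562,-0.058,-0.001],255]]}}

```text
time: 16.35
position: [0.4564, -0.2194, 0.3163]
tool_rot: [-2.146, -2.294, -0.0]
ft_force: [0.4, -0.2, -1.6]
grip_width: 0.503
```

```bash
python3 - <<'E'
from pl import *
show()
q=ctrl.get_state()['position']
j=[q[0],q[1],q[2]-.086]
im=ctrl.get_image('scene'); overlay('scene',im,p,1.62,(250,180,420,380),4,'pics/s8.png',j)
im=ctrl.get_image('top'); overlay('top',im,p,1.62,(380,160,530,310),4,'pics/t8.png',j)
rows([(.4537,-.223,.315,3.4),(.4537,-.223,.15,3.4)])
E
```

```text
t 16.35 pos [ 0.4564 -0.2194  0.3163] psi 3.8 z [-0.     0.001 -1.   ] F [ 0.4 -0.2 -1.6] g 0.503 q [-0.41 -0.06  0.78  1.65  0.04  1.53  0.44]
rot [0.0, -0.0, 0.007] sh [-0.0033, -0.0029, 0.0013]
rot [0.0, -0.0, 0.007] sh [-0.0034, -0.0029, 0.1663]
```

View pics/s8.png

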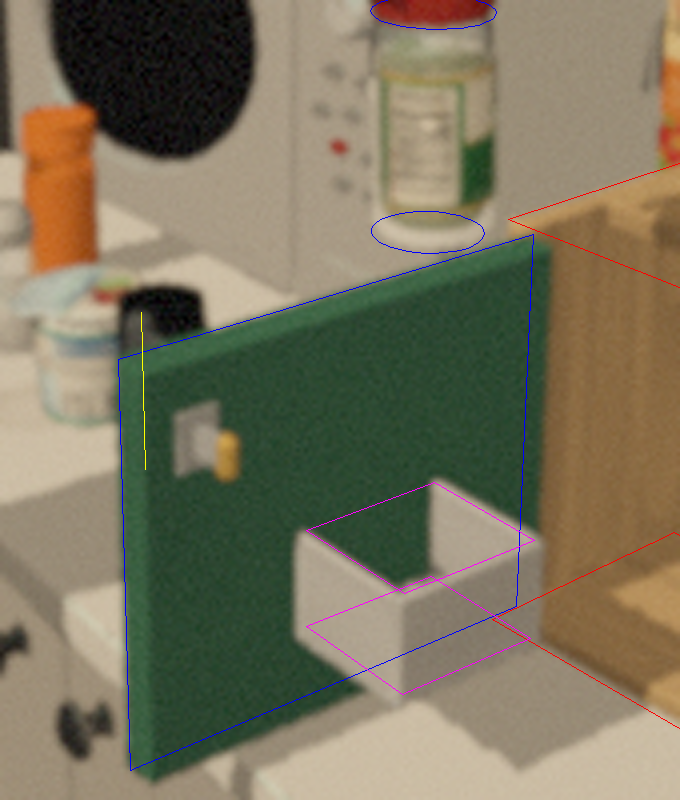

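View pics/t8.png

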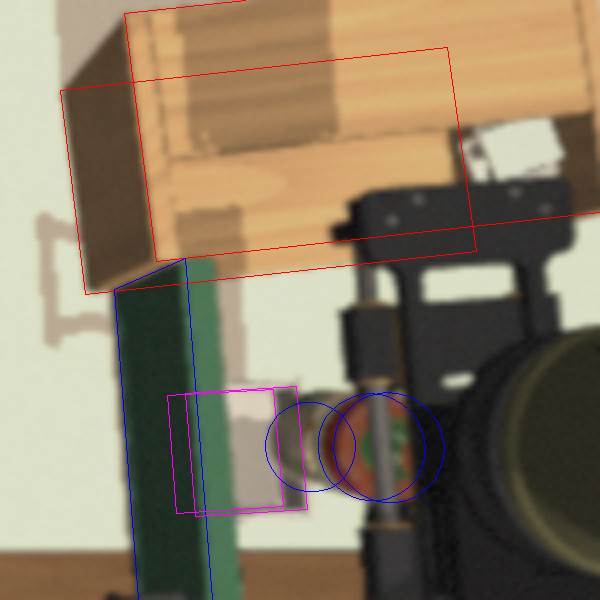

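The scene shows the jar upright above the rack (scene crop (435,130), rack crop (420,590)), with the wireframe of door and rack within about 2 px. Next I correct 3 mm sideways and lower to just above the rack walls.

Call:
{"op": "step_arm", "data": {"plan": [[[0,0,0.007],[-0.0033,-0.003,0.005],255],[[0,0,0.007],[-0.0033,-0.003,0.02],255],[[0,0,0.007],[-0.0033,-0.003,0.035],255],[[0,0,0.007],[-0.0033,-0.003,0.05],255],[[0,0,0.007],[-0.0033,-0.003,0.065],255],[[0,0,0.007],[-0.0033,-0.003,0.08],255],[[0,0,0.007],[-0.0033,-0.003,0.092],255],[[0,0,0.007],[-0.0033,-0.003,0.1],255],[[0,0,0.007],[-0.0033,-0.003,0.105],255],[[0,0,0.007],[-0.0033,-0.003,0.107],255]]}}

```text
time: 17.7
position: [0.4535, -0.2238, 0.2092]
tool_rot: [2.156, 2.285, 0.0]
ft_force: [0.6, -0.3, -2.1]
grip_width: 0.499
```

```bash
python3 - <<'E'
from pl import *
show()
q=ctrl.get_state()['position']
j=[q[0],q[1],q[2]-.086]
im=ctrl.get_image('scene'); overlay('scene',im,p,1.62,(250,180,420,380),4,'pics/s9.png',j)
im=ctrl.get_image('top'); overlay('top',im,p,1.62,(380,160,530,310),4,'pics/t9.png',j)
rows([(.4537,-.223,.15,3.4)])
E
```

```text
t 17.7 pos [ 0.4535 -0.2238  0.2092] psi 3.3 z [ 0. -0. -1.] F [ 0.6 -0.3 -2.1] g 0.499 q [-0.39 -0.01  0.8   1.83  0.01  1.32  0.47]
rot [0.0, 0.0, -0.001] sh [0.0008, 0.0002, 0.0594]
```

View pics/s9.png

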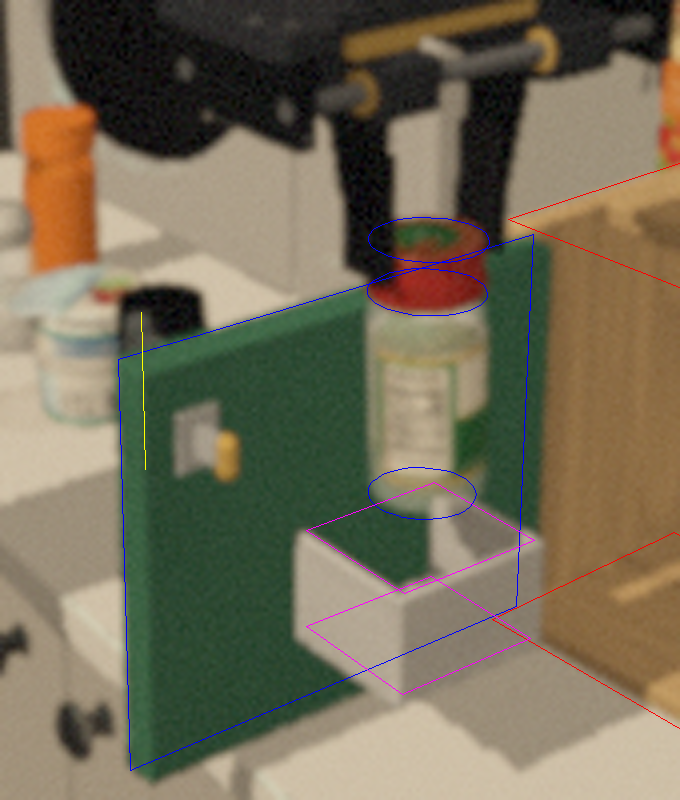

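View pics/t9.png

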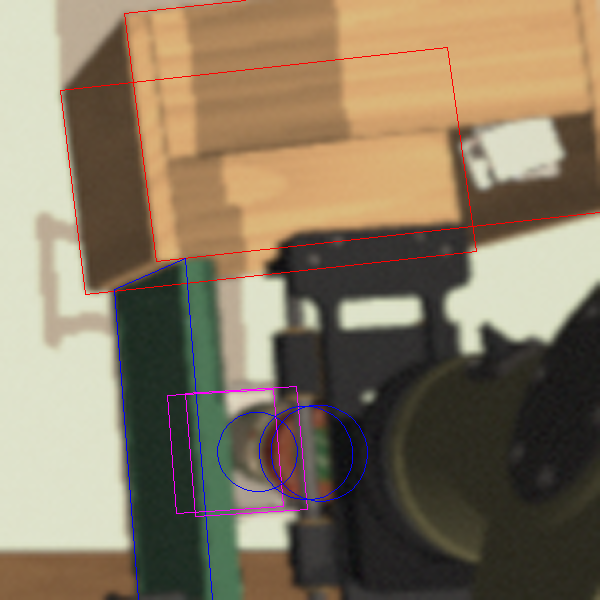

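The views show the jar foot (scene crop (425,490)) over the pocket mouth (corners (307,530), (435,483), (535,540), (405,592)), with play on all sides. Next I lower into the pocket with a slight correction.

Call:
{"op": "step_arm", "data": {"plan": [[[0,0,0],[0.002,-0.001,0.006],255],[[0,0,0],[0.002,-0.001,0.014],255],[[0,0,0],[0.002,-0.001,0.022],255],[[0,0,0],[0.002,-0.001,0.03],255],[[0,0,0],[0.002,-0.001,0.038],255],[[0,0,0],[0.002,-0.001,0.045],255],[[0,0,0],[0.002,-0.001,0.051],255],[[0,0,0],[0.002,-0.001,0.055],255],[[0,0,0],[0.002,-0.001,0.058],255],[[0,0,0],[0.002,-0.001,0.059],255]]}}

```text
time: 19.05
position: [0.4523, -0.2218, 0.1502]
tool_rot: [-2.156, -2.285, -0.0]
ft_force: [0.0, 0.4, -2.7]
grip_width: 0.507
```

```bash
python3 - <<'E'
from pl import *
show()
q=ctrl.get_state()['position']
j=[q[0],q[1],q[2]-.086]
im=ctrl.get_image('scene'); overlay('scene',im,p,1.62,(250,180,420,380),4,'pics/s10.png',j)
E
```

```text
t 19.05 pos [ 0.4523 -0.2218  0.1502] psi 3.3 z [-0.  0. -1.] F [ 0.   0.4 -2.7] g 0.507 q [-0.38  0.04  0.81  1.91 -0.03  1.2   0.5 ]
```

View pics/s10.png

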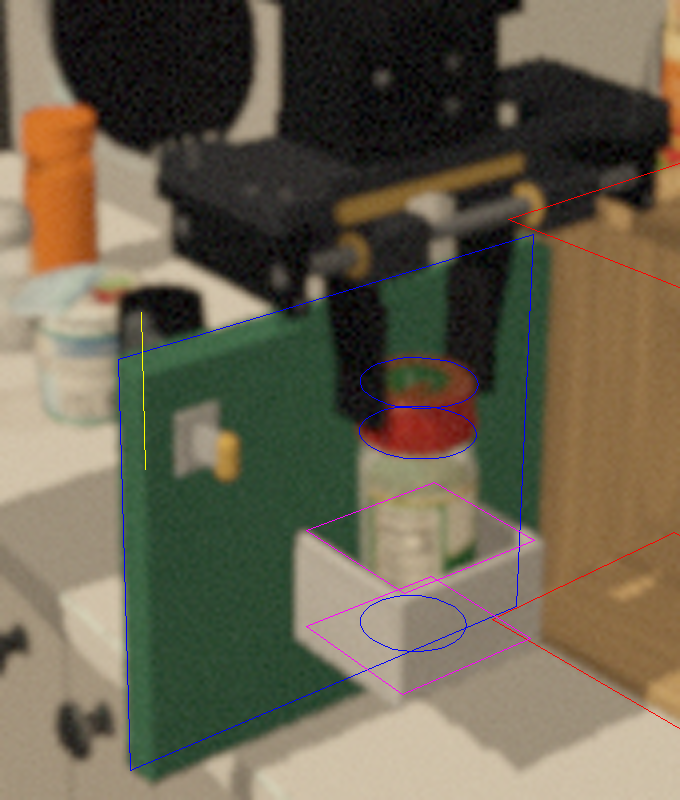

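The jar is inside the pocket, free of its walls (crop (415,540)). Next I feel for the floor.

Call:
{"op": "step_arm", "data": {"plan": [[[0,0,0],[0,0,0.0005],255],[[0,0,0],[0,0,0.001],255],[[0,0,0],[0,0,0.0015],255],[[0,0,0],[0,0,0.002],255],[[0,0,0],[0,0,0.0025],255],[[0,0,0],[0,0,0.0028],255],[[0,0,0],[0,0,0.003],255],[[0,0,0],[0,0,0.003],255],[[0,0,0],[0,0,0.003],255],[[0,0,0],[0,0,0.003],255]]}}

```text
time: 20.35
position: [0.4523, -0.2218, 0.1473]
tool_rot: [-2.156, -2.285, -0.0]
ft_force: [-1.1, 0.2, -1.6]
grip_width: 0.507
```

Call:
{"op": "step_arm", "data": {"plan": [[[0,0,0],[0,0,0.0003],255],[[0,0,0],[0,0,0.0006],255],[[0,0,0],[0,0,0.0009],255],[[0,0,0],[0,0,0.0012],255],[[0,0,0],[0,0,0.0015],255],[[0,0,0],[0,0,0.0015],255],[[0,0,0],[0,0,0.0015],255],[[0,0,0],[0,0,0.0015],255],[[0,0,0],[0,0,0.0015],255],[[0,0,0],[0,0,0.0015],255]]}}

```text
time: 21.6
position: [0.4523, -0.2218, 0.1458]
tool_rot: [-2.156, -2.285, -0.0]
ft_force: [1.0, 0.9, -2.2]
grip_width: 0.5
```

Call:
{"op": "step_arm", "data": {"plan": [[[0,0,0],[0,0,0.0003],255],[[0,0,0],[0,0,0.0006],255],[[0,0,0],[0,0,0.0009],255],[[0,0,0],[0,0,0.0012],255],[[0,0,0],[0,0,0.0015],255],[[0,0,0],[0,0,0.0015],255],[[0,0,0],[0,0,0.0015],255],[[0,0,0],[0,0,0.0015],255],[[0,0,0],[0,0,0.0015],255],[[0,0,0],[0,0,0.0015],255]]}}

```text
time: 22.85
position: [0.4527, -0.2222, 0.1453]
tool_rot: [2.156, 2.284, 0.001]
ft_force: [-2.1, 0.9, 7.2]
grip_width: 0.501
```

```bash
python3 - <<'E'
from pl import *
show()
E
```

```text
t 22.85 pos [ 0.4527 -0.2222  0.1453] psi 3.3 z [ 0.001 -0.    -1.   ] F [-2.1  0.9  7.2] g 0.501 q [-0.37  0.05  0.81  1.92 -0.04  1.19  0.51]
```

Floor felt (+7 N). I ease off, open, and lift.

Call:
{"op": "step_arm", "data": {"plan": [[[0,0,0],[0,0,-0.0008],255],[[0,0,0],[0,0,-0.0008],140],[[0,0,0],[0,0,-0.0008],110],[[0,0,0],[0,0,-0.0008],80],[[0,0,0],[0,0,-0.0008],50],[[0,0,0],[0,0,-0.0008],30],[[0,0,0],[0,0,-0.0008],0],[[0,0,0],[0,0,-0.0008],0],[[0,0,0],[0,0,-0.005],0],[[0,0,0],[0,0,-0.015],0]]}}

```text
time: 24.1
position: [0.452, -0.2218, 0.1596]
tool_rot: [-2.156, -2.284, 0.001]
ft_force: [-0.2, -0.5, -0.3]
grip_width: 0.999
```

```bash
python3 - <<'E'
from pl import *
show()
im=ctrl.get_image('scene'); crop(im,250,180,420,380,4,'pics/s11.png')
E
```

```text
t 24.1 pos [ 0.452  -0.2218  0.1596] psi 3.3 z [-0.001  0.    -1.   ] F [-0.2 -0.5 -0.3] g 0.999 q [-0.38  0.03  0.81  1.9  -0.03  1.22  0.49]
```

View pics/s11.png

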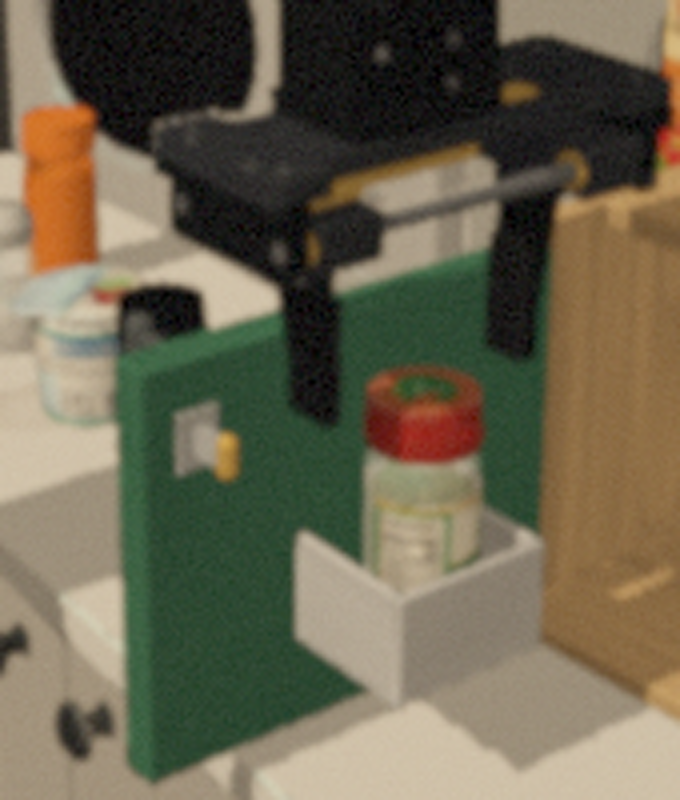

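The jar stands upright and alone in the rack (crop (425,480)). Next I rise, cross over the door, and turn.

```bash
cat >> pl.py <<'E'
def push(th,d,z=.158,r=.115):
    q=dpt(p,th,[(-d,-r,z)])[0]; return (*q,np.degrees(p[2]-th))
E
python3 - <<'E'
from pl import *
a=push(1.62,.055); print(a)
rows([(a[0],a[1],.29,a[3]),(*a,)])
E
```

```text
(np.float64(0.4307897248690784), np.float64(-0.12317007539653053), np.float64(0.158), np.float64(-86.60253180547889))
rot [0.002, -0.001, 1.569] sh [0.1001, -0.0163, -0.1289]
rot [0.002, -0.001, 1.569] sh [0.1002, -0.0165, 0.0031]
```

Call:
{"op": "step_arm", "data": {"plan": [[[0,0,0],[0,0,-0.04],0],[[0,0,0],[0,0,-0.09],0],[[0,0,0.12],[0.01,0,-0.129],0],[[0,0,0.3],[0.03,-0.004,-0.129],100],[[0,0,0.48],[0.05,-0.008,-0.129],255],[[0,0,0.66],[0.07,-0.012,-0.129],255],[[0,0,0.84],[0.085,-0.014,-0.129],255],[[0,0,1.02],[0.095,-0.016,-0.129],255],[[0,0,1.2],[0.1,-0.016,-0.129],255],[[0,0,1.38],[0.1,-0.016,-0.129],255]], "squeeze": 10}}

```text
time: 25.4
position: [0.4306, -0.1225, 0.2889]
tool_rot: [-3.118, -0.382, -0.002]
ft_force: [0.3, -0.3, 0.2]
grip_width: 0.289
```

```bash
python3 - <<'E'
from pl import *
show()
a=push(1.62,.055)
rows([(a[0],a[1],.29,a[3]),(*a,)])
im=ctrl.get_image('scene'); crop(im,250,120,420,320,4,'pics/s12.png')
E
```

```text
t 25.4 pos [ 0.4306 -0.1225  0.2889] psi -76.0 z [ 0.001  0.    -1.   ] F [ 0.3 -0.3  0.2] g 0.289 q [-0.36 -0.19  0.51  1.81  0.09  1.49 -1.2 ]
rot [-0.0, -0.001, 0.184] sh [-0.0, 0.0007, -0.0011]
rot [-0.0, -0.001, 0.184] sh [-0.0002, 0.0007, 0.1309]
```

View pics/s12.png

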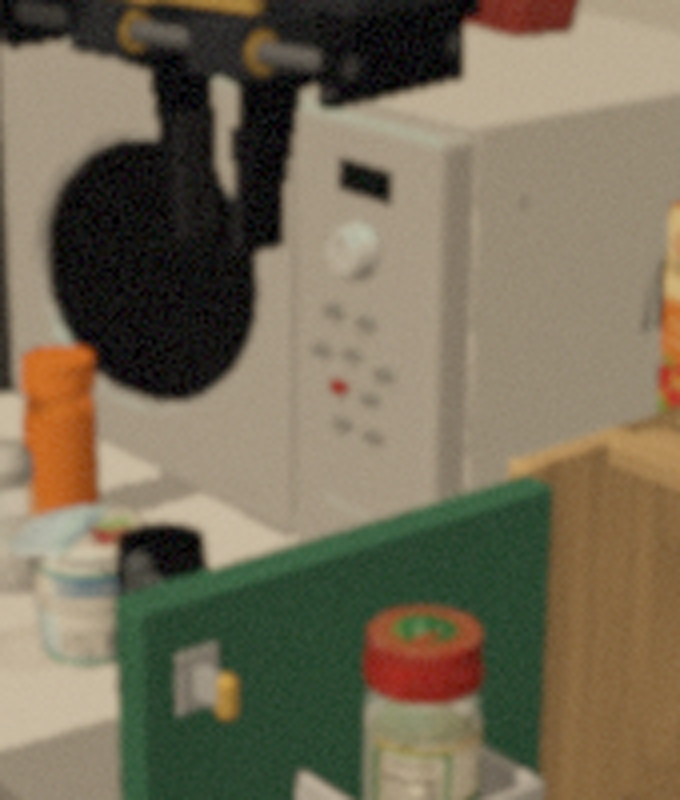

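Call:
{"op": "step_arm", "data": {"plan": [[[0,0,0.1],[0,0.0007,0.01],255],[[0,0,0.184],[0,0.0007,0.03],255],[[0,0,0.184],[0,0.0007,0.05],255],[[0,0,0.184],[0,0.0007,0.075],255],[[0,0,0.184],[0,0.0007,0.1],255],[[0,0,0.184],[0,0.0007,0.12],255],[[0,0,0.184],[0,0.0007,0.131],255],[[0,0,0.184],[0,0.0007,0.131],255],[[0,0,0.184],[0,0.008,0.131],255],[[0,0,0.184],[0,0.016,0.131],255]]}}

```text
time: 26.7
position: [0.4352, -0.1392, 0.1582]
tool_rot: [3.14, 0.102, 0.003]
ft_force: [-0.2, 0.1, 0.0]
grip_width: 0.005
```

```bash
python3 - <<'E'
from pl import *
show()
rows([push(1.62,d) for d in (.03,.025,.02,.017,.015,.013,.01)])
im=ctrl.get_image('top'); overlay('top',im,p,1.62,(380,160,530,310),4,'pics/t13.png')
E
```

```text
t 26.7 pos [ 0.4352 -0.1392  0.1582] psi -86.3 z [ 0.002 -0.    -1.   ] F [-0.2  0.1  0. ] g 0.005 q [-0.32 -0.09  0.55  2.    0.05  1.22 -1.3 ]
rot [0.0, -0.002, 0.006] sh [-0.0035, 0.0087, 0.0002]
rot [0.0, -0.002, 0.006] sh [-0.0035, 0.0137, 0.0002]
rot [0.0, -0.002, 0.006] sh [-0.0036, 0.0187, 0.0002]
rot [0.0, -0.002, 0.006] sh [-0.0036, 0.0217, 0.0002]
rot [0.0, -0.002, 0.006] sh [-0.0036, 0.0237, 0.0002]
rot [0.0, -0.002, 0.006] sh [-0.0036, 0.0257, 0.0002]
rot [0.0, -0.002, 0.006] sh [-0.0036, 0.0287, 0.0002]
```

View pics/t13.png

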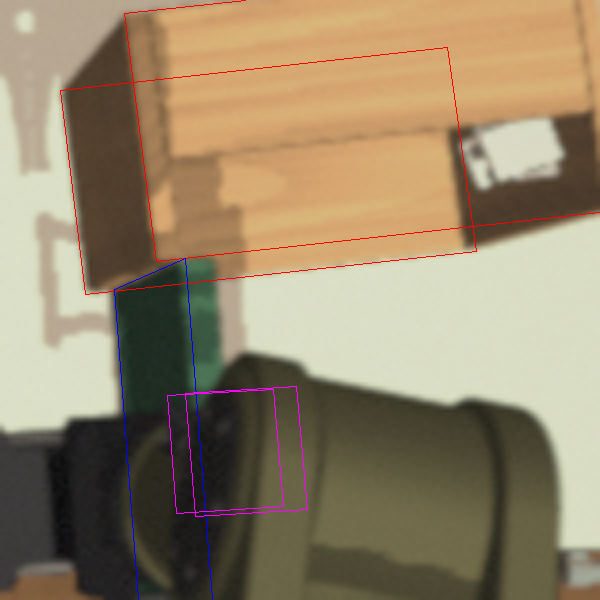

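Call:
{"op": "step_arm", "data": {"plan": [[[0,0,0.006],[-0.0035,0.0087,0],255],[[0,0,0.006],[-0.0035,0.0137,0],255],[[0,0,0.006],[-0.0035,0.0167,0],255],[[0,0,0.006],[-0.0035,0.0187,0],255],[[0,0,0.006],[-0.0035,0.0205,0],255],[[0,0,0.006],[-0.0035,0.022,0],255],[[0,0,0.006],[-0.0035,0.0235,0],255],[[0,0,0.006],[-0.0035,0.025,0],255],[[0,0,0.006],[-0.0035,0.0265,0],255],[[0,0,0.006],[-0.0035,0.028,0],255]]}}

```text
time: 28.0
position: [0.4328, -0.1667, 0.1573]
tool_rot: [-3.14, -0.092, -0.0]
ft_force: [1.0, 0.5, 0.1]
grip_width: 0.004
```

```bash
python3 - <<'E'
from pl import *
show()
im=ctrl.get_image('scene'); overlay('scene',im,p,1.62,(250,180,420,380),4,'pics/s14.png')
E
```

```text
t 28.0 pos [ 0.4328 -0.1667  0.1573] psi -86.6 z [ 0.  0. -1.] F [1.  0.5 0.1] g 0.004 q [-0.3  -0.07  0.59  1.98  0.04  1.22 -1.23]
```

View pics/s14.png

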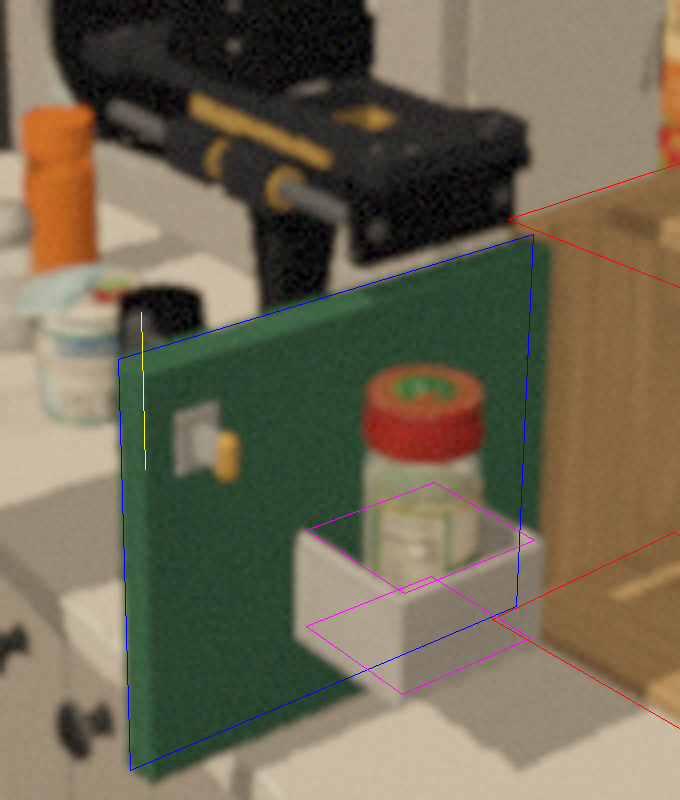

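Call:
{"op": "step_arm", "data": {"plan": [[[0,0,0],[0,0.0012,0],255],[[0,0,0],[0,0.0024,0],255],[[0,0,0],[0,0.0036,0],255],[[0,0,0],[0,0.0048,0],255],[[0,0,0],[0,0.006,0],255],[[0,0,0],[0,0.0072,0],255],[[0,0,0],[0,0.0084,0],255],[[0,0,0],[0,0.0096,0],255],[[0,0,0],[0,0.0108,0],255],[[0,0,0],[0,0.012,0],255]]}}

```text
time: 29.3
position: [0.4336, -0.1786, 0.1574]
tool_rot: [-3.14, -0.093, -0.001]
ft_force: [1.8, 1.9, -0.1]
grip_width: 0.009
```

```bash
python3 - <<'E'
from pl import *
show()
im=ctrl.get_image('scene'); overlay('scene',im,p,1.62,(250,180,420,380),4,'pics/s15.png')
E
```

```text
t 29.3 pos [ 0.4336 -0.1786  0.1574] psi -86.6 z [ 0.  0. -1.] F [ 1.8  1.9 -0.1] g 0.009 q [-0.28 -0.06  0.61  1.97  0.03  1.21 -1.2 ]
```

View pics/s15.png

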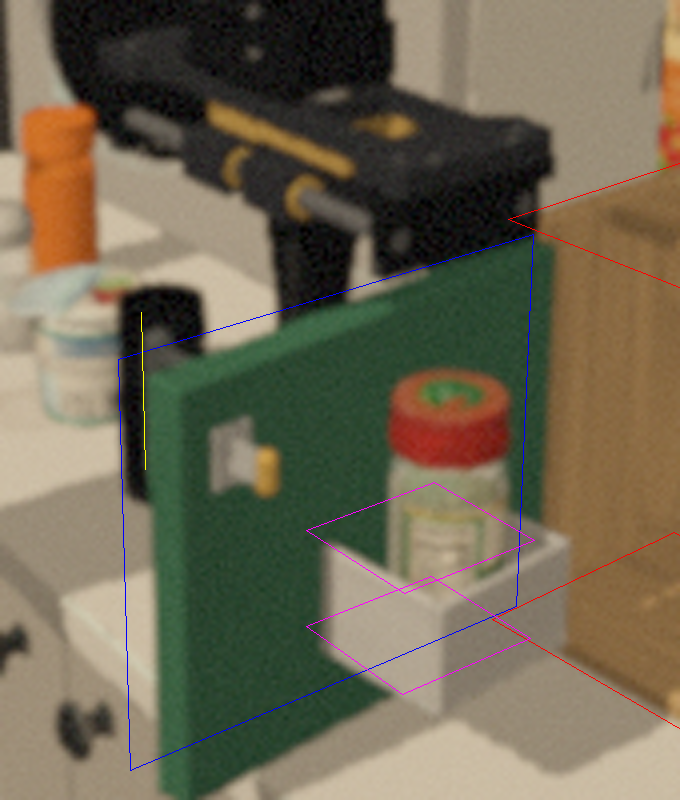

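```bash
python3 - <<'E'
from pl import *
for th in (1.62,1.58,1.55,1.52,1.5):
    print(th,((proj('scene',dpt(p,th,[(0,-.206,.193)]))-[250,180])*4).round(), 'd', end=' ')
    h=hinge(p);a=p[2]-th;v=np.array([.4336,-.1786])-h[:2];c,s=np.cos(a),np.sin(a);print((c*v[0]+s*v[1]).round(4),(-s*v[0]+c*v[1]).round(4))
E
```

```text
1.62 [[116. 357.]] d 0.0005 -0.1155
1.58 [[129. 365.]] d -0.0041 -0.1154
1.55 [[139. 371.]] d -0.0076 -0.1152
1.52 [[150. 376.]] d -0.011 -0.115
1.5 [[158. 380.]] d -0.0133 -0.1147
```

Contact made: the jar stands steady at crop (450,480) and the door sits at about 1.52 rad. Next I sweep it shut on an arc.

```bash
cat > sw.py <<'E'
import sys
from pl import *
show()
d=float(sys.argv[1]); ths=[float(x) for x in sys.argv[2].split(',')]
s=ctrl.get_state(); h=hinge(p); v=s['position'][:2]-h[:2]
# present theta implied by d
from scipy.optimize import brentq
f=lambda th:(np.cos(p[2]-th)*v[0]+np.sin(p[2]-th)*v[1])+d
tn=brentq(f,-.4,1.7); print('theta now',round(tn,3),'F normal',round(float(np.dot(s['ft_force'][:2],[-np.cos(p[2]-tn),-np.sin(p[2]-tn)])),1))
rows([push(t,d,s['position'][2]) for t in ths])
E
python3 sw.py .0115 1.51,1.48,1.445,1.41,1.375,1.34,1.305,1.27,1.235,1.2
```

```text
t 29.35 pos [ 0.4336 -0.1789  0.1574] psi -86.6 z [ 0. -0. -1.] F [ 0.2  2.  -0.3] g 0.008 q [-0.28 -0.06  0.61  1.97  0.04  1.21 -1.2 ]
theta now 1.514 F normal 2.0
rot [0.0, -0.0, -0.111] sh [-0.0001, 0.0004, 0.0]
rot [0.0, -0.0, -0.141] sh [0.0, 0.0039, 0.0]
rot [0.0, -0.0, -0.176] sh [0.0002, 0.0079, 0.0]
rot [0.0, -0.0, -0.211] sh [0.0006, 0.012, 0.0]
rot [0.0, -0.0, -0.246] sh [0.0011, 0.016, 0.0]
rot [0.0, -0.0, -0.281] sh [0.0018, 0.02, 0.0]
rot [0.0, -0.0, -0.316] sh [0.0026, 0.0239, 0.0]
rot [0.0, -0.0, -0.351] sh [0.0035, 0.0279, 0.0]
rot [0.0, -0.0, -0.386] sh [0.0046, 0.0318, 0.0]
rot [0.0, -0.0, -0.421] sh [0.0058, 0.0356, 0.0]
```

Call:
{"op": "step_arm", "data": {"plan": [[[0,0,-0.03],[0,0.001,0],255],[[0,0,-0.07],[0,0.004,0],255],[[0,0,-0.12],[0.0002,0.008,0],255],[[0,0,-0.17],[0.0006,0.012,0],255],[[0,0,-0.22],[0.001,0.016,0],255],[[0,0,-0.27],[0.002,0.02,0],255],[[0,0,-0.31],[0.0026,0.024,0],255],[[0,0,-0.35],[0.0035,0.028,0],255],[[0,0,-0.386],[0.0046,0.032,0],255],[[0,0,-0.42],[0.006,0.0356,0],255]]}}

```text
time: 30.6
position: [0.4408, -0.214, 0.1572]
tool_rot: [-3.051, -0.748, 0.002]
ft_force: [-1.1, 1.4, 0.2]
grip_width: 0.003
```

```bash
python3 sw.py .0115 1.165,1.13,1.095,1.06,1.025,0.99,0.955,0.92,0.885,0.85
python3 - <<'E'
from pl import *
im=ctrl.get_image('scene'); overlay('scene',im,p,1.2,(250,180,450,380),4,'pics/s16.png')
E
```

```text
t 30.6 pos [ 0.4408 -0.214   0.1572] psi -62.5 z [-0.002  0.    -1.   ] F [-1.1  1.4  0.2] g 0.003 q [-0.26 -0.    0.66  1.93  0.    1.21 -0.69]
theta now 1.203 F normal 1.7
rot [-0.001, 0.001, -0.034] sh [0.0003, 0.0044, -0.0]
rot [-0.001, 0.001, -0.069] sh [0.0001, 0.0085, -0.0]
rot [-0.001, 0.001, -0.104] sh [0.0, 0.0125, -0.0]
rot [-0.001, 0.001, -0.139] sh [0.0001, 0.0165, -0.0]
rot [-0.001, 0.001, -0.174] sh [0.0004, 0.0206, -0.0]
rot [-0.001, 0.001, -0.209] sh [0.0007, 0.0246, -0.0]
rot [-0.001, 0.001, -0.244] sh [0.0012, 0.0286, -0.0]
rot [-0.001, 0.001, -0.279] sh [0.0019, 0.0326, -0.0]
rot [-0.001, 0.001, -0.314] sh [0.0027, 0.0366, -0.0]
rot [-0.001, 0.001, -0.349] sh [0.0036, 0.0405, -0.0]
```

View pics/s16.png

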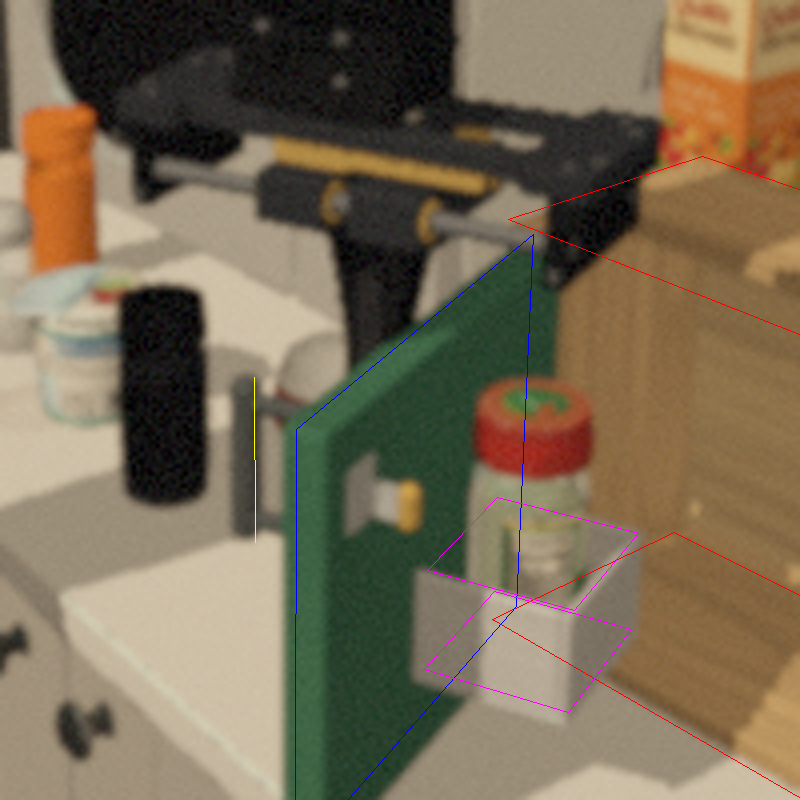

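The door sits at about 1.22 rad (edge at crop (290,430)), and the jar is upright and steady at crop (535,470). Continuing.

Call:
{"op": "step_arm", "data": {"plan": [[[0,0,-0.034],[0,0.0044,0],255],[[0,0,-0.069],[0,0.0085,0],255],[[0,0,-0.104],[0,0.0125,0],255],[[0,0,-0.139],[0,0.0165,0],255],[[0,0,-0.174],[0.0004,0.0206,0],255],[[0,0,-0.209],[0.0007,0.0246,0],255],[[0,0,-0.244],[0.0012,0.0286,0],255],[[0,0,-0.279],[0.0019,0.0326,0],255],[[0,0,-0.314],[0.0027,0.0366,0],255],[[0,0,-0.349],[0.0036,0.0405,0],255]]}}

```text
time: 31.9
position: [0.4623, -0.2485, 0.1572]
tool_rot: [-2.875, -1.265, 0.003]
ft_force: [-2.8, 1.7, 1.2]
grip_width: 0.007
```

```bash
python3 sw.py .0115 .815,.78,.745,.71,.675,.64,.605,.57,.535,.5
```

```text
t 31.9 pos [ 0.4623 -0.2485  0.1572] psi -42.5 z [-0.002  0.    -1.   ] F [-2.8  1.7  1.2] g 0.007 q [-0.21  0.1   0.69  1.85 -0.06  1.22 -0.24]
theta now 0.851 F normal 3.2
rot [-0.002, 0.001, -0.036] sh [0.0, 0.0042, -0.0]
rot [-0.002, 0.001, -0.071] sh [-0.0001, 0.0082, -0.0]
rot [-0.002, 0.001, -0.106] sh [-0.0002, 0.0123, -0.0]
rot [-0.002, 0.001, -0.141] sh [-0.0001, 0.0163, -0.0]
rot [-0.002, 0.001, -0.176] sh [0.0001, 0.0204, -0.0]
rot [-0.002, 0.001, -0.211] sh [0.0005, 0.0244, -0.0]
rot [-0.002, 0.001, -0.246] sh [0.001, 0.0284, -0.0]
rot [-0.002, 0.001, -0.281] sh [0.0017, 0.0324, -0.0001]
rot [-0.002, 0.001, -0.316] sh [0.0025, 0.0363, -0.0001]
rot [-0.002, 0.001, -0.351] sh [0.0034, 0.0403, -0.0001]
```

Call:
{"op": "step_arm", "data": {"plan": [[[0,0,-0.035],[0,0.0042,0],255],[[0,0,-0.07],[0,0.0082,0],255],[[0,0,-0.105],[0,0.0123,0],255],[[0,0,-0.14],[0,0.0163,0],255],[[0,0,-0.175],[0,0.0204,0],255],[[0,0,-0.21],[0.0005,0.0244,0],255],[[0,0,-0.245],[0.001,0.0284,0],255],[[0,0,-0.28],[0.0017,0.0324,0],255],[[0,0,-0.315],[0.0025,0.0363,0],255],[[0,0,-0.35],[0.0034,0.0403,0],255]]}}

```text
time: 33.15
position: [0.4941, -0.2734, 0.1572]
tool_rot: [-2.611, -1.745, 0.003]
ft_force: [-2.3, 1.7, 2.0]
grip_width: 0.003
```

```bash
python3 sw.py .0115 .465,.43,.395,.36,.325,.29,.26,.235,.215,.20
python3 - <<'E'
from pl import *
im=ctrl.get_image('scene'); overlay('scene',im,p,.5,(300,180,500,380),4,'pics/s17.png')
E
```

```text
t 33.15 pos [ 0.4941 -0.2734  0.1572] psi -22.5 z [-0.002 -0.    -1.   ] F [-2.3  1.7  2. ] g 0.003 q [-0.13  0.2   0.67  1.76 -0.13  1.23  0.18]
theta now 0.501 F normal 2.8
rot [-0.002, 0.001, -0.036] sh [-0.0, 0.0041, -0.0]
rot [-0.002, 0.001, -0.071] sh [-0.0002, 0.0081, -0.0]
rot [-0.002, 0.001, -0.106] sh [-0.0002, 0.0122, -0.0]
rot [-0.002, 0.001, -0.141] sh [-0.0001, 0.0162, -0.0]
rot [-0.002, 0.001, -0.176] sh [0.0001, 0.0203, -0.0]
rot [-0.002, 0.001, -0.211] sh [0.0005, 0.0243, -0.0001]
rot [-0.002, 0.001, -0.241] sh [0.0009, 0.0277, -0.0001]
rot [-0.002, 0.001, -0.266] sh [0.0013, 0.0306, -0.0001]
rot [-0.002, 0.001, -0.286] sh [0.0018, 0.0329, -0.0001]
rot [-0.002, 0.001, -0.301] sh [0.0021, 0.0346, -0.0001]
```

View pics/s17.png

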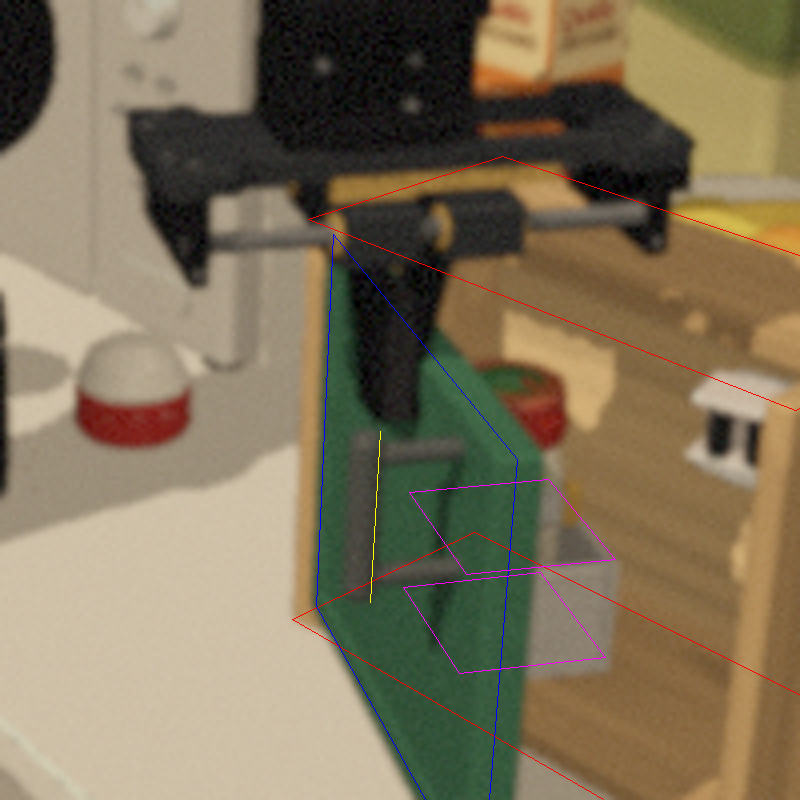

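Jar upright at crop (540,410), door tracking well. I ease up to 0.2 rad, raising 4 mm for clearance over the roof.

Call:
{"op": "step_arm", "data": {"plan": [[[0,0,-0.035],[0,0.0041,-0.0004],255],[[0,0,-0.07],[0,0.0081,-0.0008],255],[[0,0,-0.105],[0,0.0122,-0.0012],255],[[0,0,-0.14],[0,0.0162,-0.0016],255],[[0,0,-0.175],[0,0.0203,-0.002],255],[[0,0,-0.21],[0.0005,0.0243,-0.0025],255],[[0,0,-0.24],[0.0009,0.0277,-0.003],255],[[0,0,-0.265],[0.0013,0.0306,-0.0035],255],[[0,0,-0.285],[0.0018,0.0329,-0.004],255],[[0,0,-0.3],[0.002,0.0346,-0.004],255]]}}

```text
time: 34.45
position: [0.5284, -0.2841, 0.1614]
tool_rot: [2.321, 2.117, 0.0]
ft_force: [-2.7, 0.6, -1.4]
grip_width: 0.007
```

```bash
python3 sw.py .0115 .185,.17,.155,.14,.13,.12,.11,.10,.09,.08
python3 - <<'E'
from pl import *
im=ctrl.get_image('scene'); overlay('scene',im,p,.2,(340,180,540,380),4,'pics/s18.png')
E
```

```text
t 34.45 pos [ 0.5284 -0.2841  0.1614] psi -5.3 z [ 0.  0. -1.] F [-2.7  0.6 -1.4] g 0.007 q [-0.08  0.27  0.63  1.67 -0.17  1.25  0.49]
theta now 0.188 F normal 2.7
rot [0.0, -0.0, -0.015] sh [-0.0009, 0.0003, -0.0]
rot [0.0, -0.0, -0.03] sh [-0.0011, 0.002, 0.0]
rot [0.0, -0.0, -0.045] sh [-0.0012, 0.0038, 0.0]
rot [0.0, -0.0, -0.06] sh [-0.0013, 0.0055, 0.0]
rot [0.0, -0.0, -0.07] sh [-0.0013, 0.0067, 0.0]
rot [0.0, -0.0, -0.08] sh [-0.0013, 0.0078, 0.0]
rot [0.0, -0.0, -0.09] sh [-0.0013, 0.009, 0.0]
rot [0.0, -0.0, -0.1] sh [-0.0013, 0.0101, 0.0]
rot [0.0, -0.0, -0.11] sh [-0.0013, 0.0113, 0.0]
rot [0.0, -0.0, -0.12] sh [-0.0013, 0.0124, 0.0]
```

View pics/s18.png

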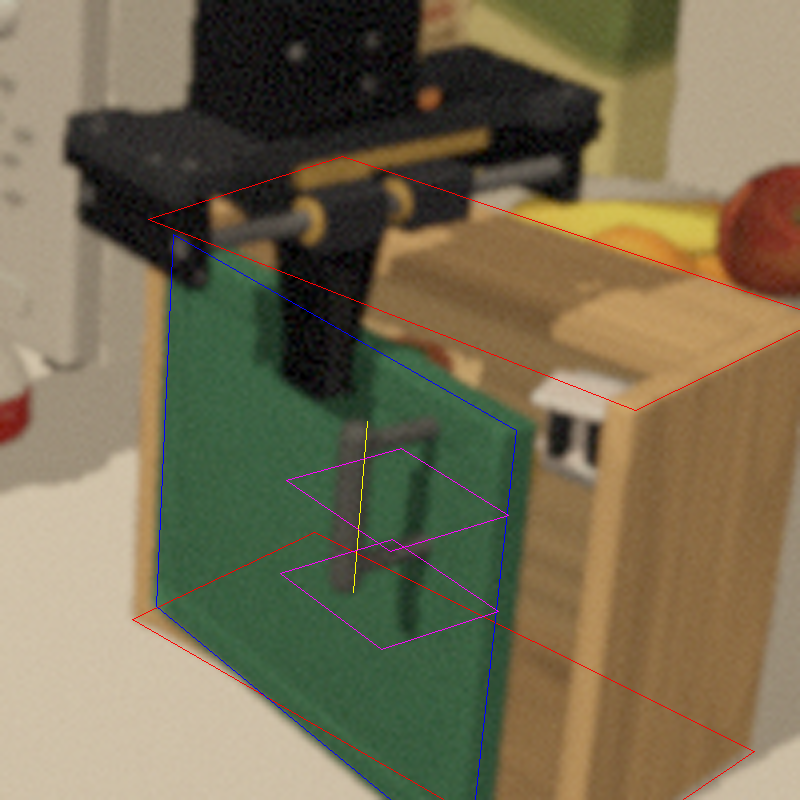

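Call:
{"op": "step_arm", "data": {"plan": [[[0,0,-0.015],[-0.0005,0.0012,0],255],[[0,0,-0.03],[-0.001,0.0024,0],255],[[0,0,-0.045],[-0.0012,0.0038,0],255],[[0,0,-0.06],[-0.0013,0.0055,0],255],[[0,0,-0.07],[-0.0013,0.0067,0],255],[[0,0,-0.08],[-0.0013,0.0078,0],255],[[0,0,-0.09],[-0.0013,0.009,0],255],[[0,0,-0.1],[-0.0013,0.01,0],255],[[0,0,-0.11],[-0.0013,0.011,0],255],[[0,0,-0.11],[-0.0013,0.011,0],255]]}}

```text
time: 35.75
position: [0.5391, -0.2866, 0.1614]
tool_rot: [2.202, 2.24, 0.0]
ft_force: [-1.1, 1.9, 1.0]
grip_width: 0.006
```

```bash
python3 sw.py .0115 .08,.07,.06,.05,.04,.03,.02
```

```text
t 35.75 pos [ 0.5391 -0.2866  0.1614] psi 1.0 z [ 0. -0. -1.] F [-1.1  1.9  1. ] g 0.006 q [-0.06  0.3   0.61  1.64 -0.18  1.26  0.6 ]
theta now 0.094 F normal 1.0
rot [0.0, 0.0, -0.011] sh [0.0001, 0.0016, 0.0]
rot [0.0, 0.0, -0.021] sh [-0.0, 0.0027, 0.0]
rot [0.0, 0.0, -0.031] sh [-0.0001, 0.0039, 0.0]
rot [0.0, 0.0, -0.041] sh [-0.0002, 0.005, 0.0]
rot [0.0, 0.0, -0.051] sh [-0.0002, 0.0062, 0.0]
rot [0.0, 0.0, -0.061] sh [-0.0003, 0.0073, 0.0]
rot [0.0, 0.0, -0.071] sh [-0.0003, 0.0085, 0.0]
```

Call:
{"op": "step_arm", "data": {"plan": [[[0,0,-0.005],[0,0.0006,0],255],[[0,0,-0.01],[0,0.0012,0],255],[[0,0,-0.015],[0,0.0018,0],255],[[0,0,-0.02],[0,0.0024,0],255],[[0,0,-0.025],[0,0.003,0],255],[[0,0,-0.03],[0,0.0035,0],255],[[0,0,-0.035],[0,0.004,0],255],[[0,0,-0.035],[0,0.004,0],255],[[0,0,-0.035],[0,0.004,0],255],[[0,0,-0.035],[0,0.004,0],255]]}}

```text
time: 37.0
position: [0.5429, -0.2867, 0.1614]
tool_rot: [2.163, 2.278, -0.0]
ft_force: [-1.7, -0.9, 0.6]
grip_width: 0.004
```

```bash
python3 sw.py .0115 .04,.02|grep -v rot
```

```text
t 37.0 pos [ 0.5429 -0.2867  0.1614] psi 3.0 z [ 0. -0. -1.] F [-1.7 -0.9  0.6] g 0.004 q [-0.05  0.3   0.6   1.63 -0.18  1.26  0.63]
theta now 0.06 F normal 1.8
```

Call:
{"op": "step_arm", "data": {"plan": [[[0,0,-0.005],[0,0.0005,0],255],[[0,0,-0.01],[0,0.001,0],255],[[0,0,-0.015],[0,0.0015,0],255],[[0,0,-0.02],[0,0.002,0],255],[[0,0,-0.025],[0,0.0025,0],255],[[0,0,-0.025],[0,0.003,0],255],[[0,0,-0.025],[0,0.003,0],255],[[0,0,-0.025],[0,0.003,0],255],[[0,0,-0.025],[0,0.003,0],255],[[0,0,-0.025],[0,0.003,0],255]]}}

```text
time: 38.25
position: [0.5456, -0.2864, 0.1613]
tool_rot: [-2.134, -2.305, 0.001]
ft_force: [-4.6, -1.2, 2.4]
grip_width: 0.006
```

```bash
python3 sw.py .0115 .04,.02|grep -v rot
```

```text
t 38.25 pos [ 0.5456 -0.2864  0.1613] psi 4.4 z [-0.001  0.    -1.   ] F [-4.6 -1.2  2.4] g 0.006 q [-0.05  0.31  0.6   1.63 -0.18  1.26  0.66]
theta now 0.037 F normal 4.7
```

Call:
{"op": "step_arm", "data": {"plan": [[[0,0,-0.004],[0,0.0004,0],255],[[0,0,-0.008],[0,0.0008,0],255],[[0,0,-0.012],[0,0.0012,0],255],[[0,0,-0.016],[0,0.0016,0],255],[[0,0,-0.02],[0,0.002,0],255],[[0,0,-0.02],[0,0.002,0],255],[[0,0,-0.02],[0,0.002,0],255],[[0,0,-0.02],[0,0.002,0],255],[[0,0,-0.02],[0,0.002,0],255],[[0,0,-0.02],[0,0.002,0],255]]}}

```text
time: 39.5
position: [0.5475, -0.2865, 0.1613]
tool_rot: [-2.111, -2.326, 0.001]
ft_force: [-5.2, -2.2, 2.1]
grip_width: 0.01
```

```bash
python3 sw.py .0115 .04,.02|grep -v rot
```

```text
t 39.5 pos [ 0.5475 -0.2865  0.1613] psi 5.5 z [-0.001 -0.    -1.   ] F [-5.2 -2.2  2.1] g 0.01 q [-0.05  0.31  0.59  1.62 -0.18  1.26  0.68]
theta now 0.02 F normal 5.3
```

Call:
{"op": "step_arm", "data": {"plan": [[[0,0,-0.004],[0,0.0004,0],255],[[0,0,-0.008],[0,0.0008,0],255],[[0,0,-0.012],[0,0.0012,0],255],[[0,0,-0.016],[0,0.0016,0],255],[[0,0,-0.02],[0,0.002,0],255],[[0,0,-0.02],[0,0.002,0],255],[[0,0,-0.02],[0,0.002,0],255],[[0,0,-0.02],[0,0.002,0],255],[[0,0,-0.02],[0,0.002,0],255],[[0,0,-0.02],[0,0.002,0],255]]}}

```text
time: 40.75
position: [0.5494, -0.2865, 0.1612]
tool_rot: [-2.088, -2.347, 0.001]
ft_force: [-5.2, -3.0, 1.6]
grip_width: 0.008
```

```bash
python3 sw.py .0115 .04,.02|grep -v rot
```

```text
t 40.75 pos [ 0.5494 -0.2865  0.1612] psi 6.7 z [-0.001 -0.001 -1.   ] F [-5.2 -3.   1.6] g 0.008 q [-0.04  0.32  0.59  1.62 -0.18  1.26  0.69]
theta now 0.004 F normal 5.5
```

Call:
{"op": "step_arm", "data": {"plan": [[[0,0,-0.004],[0,0.0004,0],255],[[0,0,-0.008],[0,0.0008,0],255],[[0,0,-0.012],[0,0.0012,0],255],[[0,0,-0.016],[0,0.0016,0],255],[[0,0,-0.02],[0,0.002,0],255],[[0,0,-0.02],[0,0.002,0],255],[[0,0,-0.02],[0,0.002,0],255],[[0,0,-0.02],[0,0.002,0],255],[[0,0,-0.02],[0,0.002,0],255],[[0,0,-0.02],[0,0.002,0],255]]}}

```text
time: 42.0
position: [0.5512, -0.2865, 0.1613]
tool_rot: [-2.065, -2.367, 0.002]
ft_force: [-6.2, -3.2, 1.3]
grip_width: 0.005
```

```bash
python3 sw.py .0115 .04,.02|grep -v rot
```

```text
t 42.0 pos [ 0.5512 -0.2865  0.1613] psi 7.8 z [-0.001 -0.001 -1.   ] F [-6.2 -3.2  1.3] g 0.005 q [-0.04  0.32  0.59  1.61 -0.18  1.27  0.71]
theta now -0.012 F normal 6.5
```

Call:
{"op": "step_arm", "data": {"plan": [[[0,0,-0.003],[0,0.0003,0],255],[[0,0,-0.006],[0,0.0006,0],255],[[0,0,-0.009],[0,0.0009,0],255],[[0,0,-0.012],[0,0.0012,0],255],[[0,0,-0.012],[0,0.0012,0],255],[[0,0,-0.012],[0,0.0012,0],255],[[0,0,-0.012],[0,0.0012,0],255],[[0,0,-0.012],[0,0.0012,0],255],[[0,0,-0.012],[0,0.0012,0],255],[[0,0,-0.012],[0,0.0012,0],255]]}}

```text
time: 43.25
position: [0.5523, -0.2866, 0.1613]
tool_rot: [-2.051, -2.38, 0.002]
ft_force: [-5.0, -3.2, 1.1]
grip_width: 0.007
```

```bash
python3 sw.py .0115 .04,.02|grep -v rot
```

```text
t 43.25 pos [ 0.5523 -0.2866  0.1613] psi 8.5 z [-0.001 -0.001 -1.   ] F [-5.  -3.2  1.1] g 0.007 q [-0.04  0.32  0.58  1.61 -0.18  1.27  0.72]
theta now -0.022 F normal 5.4
```

Call:
{"op": "step_arm", "data": {"plan": [[[0,0,-0.003],[0,0.0003,0],255],[[0,0,-0.006],[0,0.0006,0],255],[[0,0,-0.009],[0,0.0009,0],255],[[0,0,-0.012],[0,0.0012,0],255],[[0,0,-0.015],[0,0.0015,0],255],[[0,0,-0.018],[0,0.0018,0],255],[[0,0,-0.018],[0,0.002,0],255],[[0,0,-0.018],[0,0.002,0],255],[[0,0,-0.018],[0,0.002,0],255],[[0,0,-0.018],[0,0.002,0],255]]}}

```text
time: 44.5
position: [0.5543, -0.2865, 0.1613]
tool_rot: [2.03, 2.398, -0.002]
ft_force: [-5.3, -3.8, 1.0]
grip_width: 0.005
```

```bash
python3 sw.py .0115 .04,.02|grep -v rot
```

```text
t 44.5 pos [ 0.5543 -0.2865  0.1613] psi 9.5 z [-0.001 -0.001 -1.   ] F [-5.3 -3.8  1. ] g 0.005 q [-0.04  0.32  0.58  1.61 -0.18  1.27  0.74]
theta now -0.038 F normal 5.8
```

Call:
{"op": "step_arm", "data": {"plan": [[[0,0,-0.003],[0,0.0003,0],255],[[0,0,-0.006],[0,0.0006,0],255],[[0,0,-0.009],[0,0.0009,0],255],[[0,0,-0.012],[0,0.0012,0],255],[[0,0,-0.015],[0,0.0015,0],255],[[0,0,-0.018],[0,0.0018,0],255],[[0,0,-0.018],[0,0.002,0],255],[[0,0,-0.018],[0,0.002,0],255],[[0,0,-0.018],[0,0.002,0],255],[[0,0,-0.018],[0,0.002,0],255]]}}

```text
time: 45.75
position: [0.5562, -0.2864, 0.1613]
tool_rot: [2.008, 2.416, -0.003]
ft_force: [-4.9, -4.8, 0.7]
grip_width: 0.007
```

```bash
python3 sw.py .0115 .04,.02|grep -v rot
```

```text
t 45.75 pos [ 0.5562 -0.2864  0.1613] psi 10.5 z [-0.001 -0.002 -1.   ] F [-4.9 -4.8  0.7] g 0.007 q [-0.03  0.33  0.58  1.6  -0.18  1.27  0.76]
theta now -0.055 F normal 5.6
```

Call:
{"op": "step_arm", "data": {"plan": [[[0,0,0],[-0.0003,0.0003,0],255],[[0,0,0],[-0.0005,0.0006,0],255],[[0,0,-0.003],[-0.0006,0.0009,0],255],[[0,0,-0.006],[-0.0006,0.0012,0],255],[[0,0,-0.009],[-0.0006,0.0015,0],255],[[0,0,-0.012],[-0.0006,0.0018,0],255],[[0,0,-0.012],[-0.0006,0.002,0],255],[[0,0,-0.012],[-0.0006,0.002,0],255],[[0,0,-0.012],[-0.0006,0.002,0],255],[[0,0,-0.012],[-0.0006,0.002,0],255]]}}

```text
time: 47.0
position: [0.5585, -0.2861, 0.1613]
tool_rot: [1.993, 2.428, -0.002]
ft_force: [-3.8, -3.2, 1.0]
grip_width: 0.003
```

```bash
python3 sw.py .0115 .04,.02|grep -v rot
```

```text
t 47.0 pos [ 0.5585 -0.2861  0.1613] psi 11.2 z [-0.001 -0.001 -1.   ] F [-3.8 -3.2  1. ] g 0.003 q [-0.03  0.33  0.57  1.6  -0.18  1.27  0.77]
theta now -0.076 F normal 4.3
```

Call:
{"op": "step_arm", "data": {"plan": [[[0,0,0],[0,0.0002,0],255],[[0,0,0],[0,0.0004,0],255],[[0,0,0],[0,0.0006,0],255],[[0,0,0],[0,0.0008,0],255],[[0,0,0],[0,0.0008,0],255],[[0,0,0],[0,0.0008,0],255],[[0,0,0],[0,0.0008,0],255],[[0,0,0],[0,0.0008,0],255],[[0,0,0],[0,0.0008,0],255],[[0,0,0],[0,0.0008,0],255]]}}

```text
time: 48.25
position: [0.5599, -0.285, 0.1613]
tool_rot: [-1.992, -2.429, -0.0]
ft_force: [0.4, 0.4, -0.9]
grip_width: 0.006
```

```bash
python3 sw.py .0115 .04,.02|grep -v rot; python3 -c "
from pl import *
for i in range(2):
    im=ctrl.get_image('scene'); print(ctrl.get_state()['ft_force'])
"
```

```text
t 48.25 pos [ 0.5599 -0.285   0.1613] psi 11.3 z [ 0.  0. -1.] F [ 0.4  0.4 -0.9] g 0.006 q [-0.03  0.33  0.57  1.59 -0.19  1.27  0.77]
theta now -0.089 F normal -0.4
[0.0902085  0.45061824 0.24284739]
[-0.59202233 -0.21022509  0.13434965]
```

The push force dropped from about 5 N to 0 at about -0.09 rad, so the catch has snapped and the door no longer presses on the fingers. I back off slowly and watch whether it holds.

Call:
{"op": "step_arm", "data": {"plan": [[[0,0,0],[0,-0.001,0],255],[[0,0,0],[0,-0.003,0],255],[[0,0,0],[0,-0.006,0],255],[[0,0,0],[0,-0.01,0],255],[[0,0,0],[0,-0.015,0],255],[[0,0,0],[0,-0.02,0],255],[[0,0,0],[0,-0.025,0],255],[[0,0,0],[0,-0.025,0],255],[[0,0,0],[0,-0.025,0],255],[[0,0,0],[0,-0.025,0],255]]}}

```text
time: 49.6
position: [0.5356, -0.2897, 0.1613]
tool_rot: [1.992, 2.429, 0.0]
ft_force: [-0.9, 0.2, 0.2]
grip_width: 0.007
```

```bash
python3 -c "
from pl import *
show()
im=ctrl.get_image('scene'); overlay('scene',im,p,-.09,(340,180,540,380),4,'pics/s20.png')
"
```

```text
t 49.6 pos [ 0.5356 -0.2897  0.1613] psi 11.3 z [ 0.  0. -1.] F [-0.9  0.2  0.2] g 0.007 q [-0.03  0.29  0.58  1.64 -0.17  1.26  0.78]
```

View pics/s20.png

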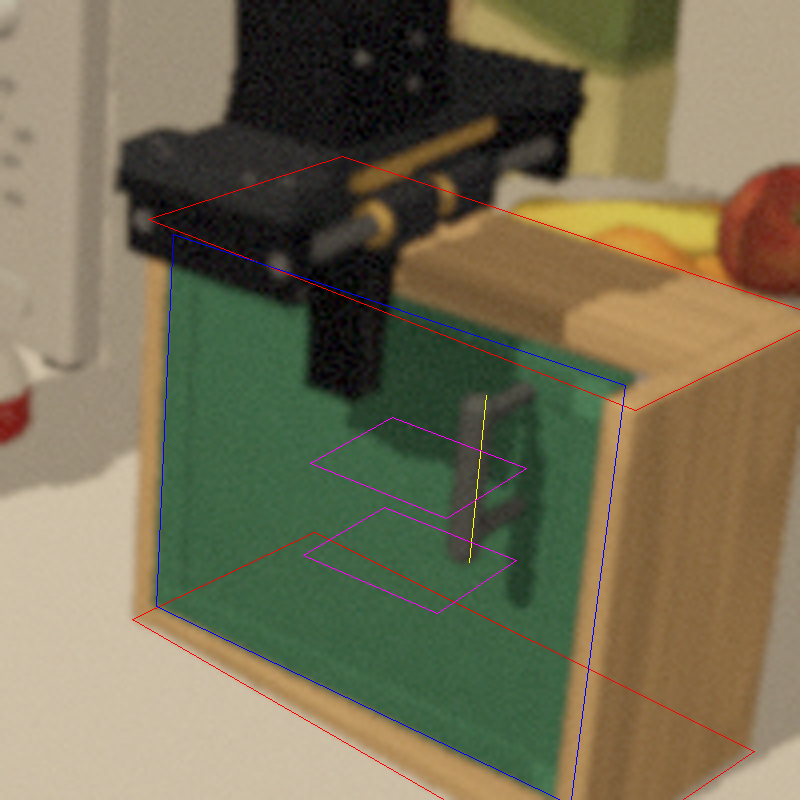

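The door stays deep in the frame (handle at crop (465,480)) with the fingers clear. I rise away and check again from both cameras.

Call:
{"op": "step_arm", "data": {"plan": [[[0,0,0],[0,0,-0.015],255],[[0,0,0],[0,0,-0.04],255],[[0,0,0],[0,0,-0.07],255],[[0,0,0],[0,0,-0.1],255],[[0,0,0],[0,-0.02,-0.13],255],[[0,0,0],[0.04,-0.05,-0.15],255],[[0,0,0],[0.09,-0.07,-0.15],255],[[0,0,0],[0.14,-0.07,-0.15],255],[[0,0,0],[0.19,-0.07,-0.15],255],[[0,0,0],[0.23,-0.07,-0.15],255]]}}

```text
time: 50.9
position: [0.4213, -0.0762, 0.3128]
tool_rot: [1.99, 2.429, 0.003]
ft_force: [0.2, 0.1, -0.3]
grip_width: 0.005
```

```bash
python3 -c "
from pl import *
show()
im=ctrl.get_image('scene'); cv2.imwrite('pics/s21.png',im[:,:,::-1])
im=ctrl.get_image('top'); crop(im,380,135,560,255,4,'pics/t21.png'); cv2.imwrite('pics/t21f.png',im[:,:,::-1])
"
```

```text
t 50.9 pos [ 0.4213 -0.0762  0.3128] psi 11.3 z [ 0.003  0.001 -1.   ] F [ 0.2  0.1 -0.3] g 0.005 q [-0.29 -0.22  0.34  1.8   0.07  1.54  0.24]
```

View pics/s21.png

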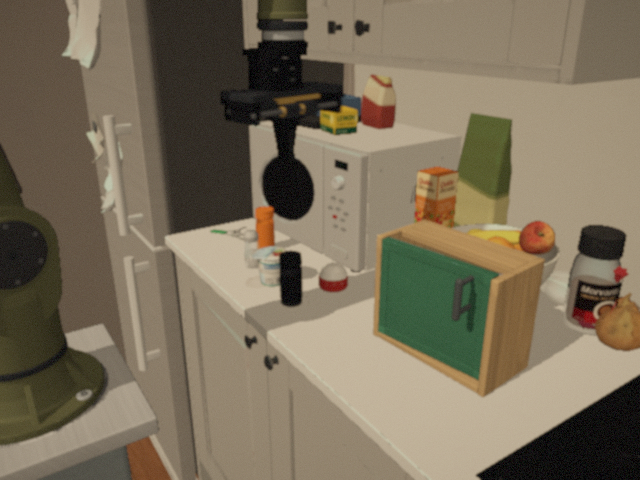

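View pics/t21.png

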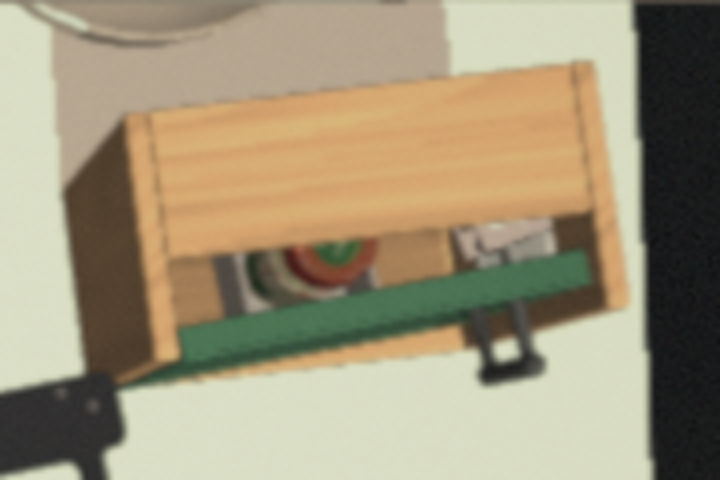

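The final pictures show the door inset and holding (handle at scene (463,300)), and the jar upright in the rack (top crop (320,260)). The salt shaker at scene (250,248) and the tub are as before, and the robot is touching nothing.

```bash
python3 -c "
from bench import ctrl
print(ctrl.close_job())"
```

```text
the job is handed in; nothing more can be done
None
```

The spice jar with the green label is standing upright in the door rack, and the door is shut and held by its catch. I handed the job in at about 51 s; no verdict is reported.

- **Opening:** I gripped the handle, pulled the door through the catch and led it partly open; its spring then took it to the stop.
- **Jar:** I gripped it by the cap and lowered it until I felt the rack floor (about 7 N). I backed off before letting go, and it stood on its own.
- **Closing:** I pushed the door shut slowly at the push point. The highest push I read was about 6.5 N while the catch slid. At about −0.09 rad the force fell to zero, which was the snap. I did not push further to feel for the stop behind it.

**Last checks:** About 2.5 s after I began to back away, both cameras showed the door still inset and the jar upright in the rack. The salt shaker, the tub and the other jars looked unmoved by eye. The wrist force was about zero.

**What disagreed or is unverified:**
- **Finger length:** In the pictures the fingertips sat about 20 mm higher than the stated tool geometry. I re-gripped the jar 6 mm lower to be safe.
- **Force peaks:** I read the force only at the end of each move, so short peaks within a move, such as at the snap, were not measured.
- **Yoghurt tub:** I was never sure which of two objects it was (at top (277,252) or (317,210)). I touched neither.

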